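# Rack the long heat-spreader plates on edge and post the short ones

## Task

Put away the aluminium heat-spreader plates that lie on the bench: stand every long plate on edge, fully home, in a free slot of the sloping black rack, leaving the plate already standing there in its slot. Post every short plate end-on through the narrow slot in the top of the grey returns box, sliding the shutter clear of the slot if it is in the way, and leave the shutter fully closed over the slot.

Things in the scene. Friction and masses are not known exactly. Their poses are not given: they have to be found in the camera images.
- long_a: Long plate: rounded aluminium plate 90 mm long (its x axis), 40 mm wide (y), 6 mm thick (z), 60 g; origin at its centre; the same both ways round and both faces up; grip it across the 40 mm width. Starts flat on the bench; may be absent.
- long_b: Long plate: rounded aluminium plate 90 mm long (its x axis), 40 mm wide (y), 6 mm thick (z), 60 g; origin at its centre; the same both ways round and both faces up; grip it across the 40 mm width. Starts flat on the bench; may be absent.
- long_c: Long plate: rounded aluminium plate 90 mm long (its x axis), 40 mm wide (y), 6 mm thick (z), 60 g; origin at its centre; the same both ways round and both faces up; grip it across the 40 mm width. Starts flat on the bench; may be absent.
- short_a: Short plate: rounded aluminium plate 60 mm long (its x axis), 40 mm wide (y), 6 mm thick (z), 40 g; origin at its centre; the same both ways round and both faces up; grip it across the 40 mm width. Starts flat on the bench; may be absent.
- short_b: Short plate: rounded aluminium plate 60 mm long (its x axis), 40 mm wide (y), 6 mm thick (z), 40 g; origin at its centre; the same both ways round and both faces up; grip it across the 40 mm width. Starts flat on the bench; may be absent.
- stood_1: Long plate (90 x 40 x 6 mm, origin at its centre, x along its length) that already stands in slot_1 of the rack at the start; exactly one of stood_1 to stood_4 is present.
- stood_2: Long plate (90 x 40 x 6 mm, origin at its centre, x along its length) that already stands in slot_2 of the rack at the start; exactly one of stood_1 to stood_4 is present.
- stood_3: Long plate (90 x 40 x 6 mm, origin at its centre, x along its length) that already stands in slot_3 of the rack at the start; exactly one of stood_1 to stood_4 is present.
- stood_4: Long plate (90 x 40 x 6 mm, origin at its centre, x along its length) that already stands in slot_4 of the rack at the start; exactly one of stood_1 to stood_4 is present.
- rack: Black rack fixed to the bench, 146 (x) by 66 mm (y), origin on the bench, 7 mm to -x of its middle. Four slots 30 mm apart along x, sloping 55 degrees, down towards the rack's -x side (the robot's right); 12 mm gap, floor 8 mm up. Behind/under the plate a support 50 mm long, in front a step 30 mm long, both 34 mm wide; side rails 20 mm high, 52 mm apart. A plate let go there leans back and stays.
- slot_1 (a point): Slot 1 of the rack (rightmost): where the centre of a fully home long plate lies, mid-way across the 12 mm gap (resting back on its support it lies 3 mm off). x axis: up the slope, along the plate's length; y: along its width; z: square to the plate, up and to the right.
- slot_2 (a point): Slot 2 of the rack (second from the right): where the centre of a fully home long plate lies, mid-way across the 12 mm gap (resting back on its support it lies 3 mm off). x axis: up the slope, along the plate's length; y: along its width; z: square to the plate, up and to the right.
- slot_3 (a point): Slot 3 of the rack (third from the right): where the centre of a fully home long plate lies, mid-way across the 12 mm gap (resting back on its support it lies 3 mm off). x axis: up the slope, along the plate's length; y: along its width; z: square to the plate, up and to the right.
- slot_4 (a point): Slot 4 of the rack (leftmost): where the centre of a fully home long plate lies, mid-way across the 12 mm gap (resting back on its support it lies 3 mm off). x axis: up the slope, along the plate's length; y: along its width; z: square to the plate, up and to the right.
- returns_box: Grey closed box fixed to the bench, 80 mm (x) by 150 mm (y), 75 mm high, walls 4 mm, hollow; origin under its centre on the bench. Its only opening is the posting slot in the top, which the shutter covers.
- mouth (a point): Centre of the posting slot, level with the box top (75 mm up). The slot is 20 mm along the box's x and 56 mm along its y; below, the box is hollow, 70 mm deep, with 48 mm of room towards -x and 24 mm towards +x. A short plate put in end first, sloping 55 degrees with its lower end towards -x, slides in when let go.
- shutter (a joint): Sliding steel shutter on the box top: 0 = slot fully covered, 0.068 m = slot fully clear; moves along the box's -y as it opens, friction about 1.2 N, stays where left. It starts anywhere between.
- tab (a point): Centre of the shutter's upright black tab: 30 mm (box x) by 8 mm (box y), from 4 mm to 22 mm above the box top; pinch its 8 mm from above. Moves with the shutter.
Mind the look-alikes: they are no part of the job. What is shaped like the short_a but orange is not meant.

How it is judged:
By the outcome, as a careful person would: the job done as asked, in the order asked, and still so for the second after the job is handed in, with the robot touching nothing.
Of stood_1, stood_2, stood_3, stood_4 only 1 to 1 are there at a start; the rules pass over those that are not, and their reading is None.
Of long_a, long_b, long_c, short_a, short_b only 4 to 5 are there at a start; the rules pass over those that are not, and their reading is None.
At some moment in a run one of short_a, short_b may be knocked a few centimetres aside while the robot is not near it.
Once in a run the grip may slacken for a moment while it holds something.
It also fails if it takes over 210 s, if anything falls off the work surface, if the arm or the gripper's body presses on something with over 40 N, if the wrist force passes 120 N, or if a joint passes its speed limit or range.

## Robot

A 6-joint arm with a two-finger parallel gripper is mounted at the origin on a cart in front of the work surface, level with it; the furniture and walls round the work are solid. World frame = base frame: x ahead of the robot, y to its left, z up, the work surface at z = 0. Lengths are in m, angles in rad, forces in N, time in s.
With the tool pointing down it reaches from about 0.375 to 0.925 m from the base axis. Payload 5.7 kg.
Tool frame: the origin (TCP) lies midway between the tips of the shut fingers; the grasp point (between the pads) lies 19 mm behind it; z points along the fingers, y is the line along which they close (so a half turn about z gives the same grasp; the last joint's range is limited). The gripper opens to 88 mm and grips with 3 to 60 N. Pads are 20 mm wide; open, the fingers measure 115 mm over their backs; the gripper's body (75 mm by 178 mm) begins 61 mm behind the grasp point.
Start: joints at [1.127, 0.359, 1.51, -0, 1.272, -0.115], TCP at [0.194, 0.568, 0.223] pointing down, gripper open.
Joint ranges: [-2.97, 2.97], [-1.01, 2.36], [0.21, 2.38], [-0.96, 4.11], [0.2, 2.71], [-2.98, 2.98]. Speed limits (rad/s): [2.39, 2.39, 3.14, 3.14, 3.14, 3.14].

## Interface

Orientations are given as a unit quaternion [x, y, z, w].
In Python, from bench import env gives the robot as it stands. The module is installed in compiled form; this text tells all that it offers.
- The arm moves only by the tool arm_command, never from a script. Its argument "moves" is a list that holds one entry, the list of rows, each a list of 5 numbers: the gripper command: -1 is shut, 1 is fully open, values between are in proportion, then the shift along the world's x, y, z in cm, then the turn about the world's z in rad. In form: [[[gripper, dx, dy, dz, yaw], ...]]. A call has 1 to 5 rows; each row is the pose to reach, as a shift and turn from the pose commanded when the call began; what a row does not reach only later rows make up. A row lasts 1/12 s, in which the tool goes at most 41.7 mm and 7.16 degrees, less where a joint would pass 70% of its speed; a pose out of reach is approached as far as the arm can. A call with a gripper value outside its range is refused whole. The fingers move at their own pace and stop on an object; "squeeze" is the grip in N (left out, the last holds). Time passes only in rows, so rows that repeat a pose let the fingers close. It gives the time, the measured TCP pose, the force, the opening and the grip force at its end, in the units of the state.
- env.state(): the state, without advancing time (a new reading comes with each control period).
- env.read_camera(name): name is "scene" or "top"; returns a dict with "frame" (420x560x3 uint8, blue, green, red), "depth" (420x560 float32, m along the optical axis (not along the pixel's ray), 0 where there is no reading), "fx", "fy", "cx", "cy" (pixels), "T" (4x4, takes a point from camera to world coordinates). Camera axes: x right, y down, z forward; pixel columns grow to the right and rows downward; lengths in m; the calibration is good to about 2 mm. A picture is of the moment at which its call begins.
- env.job_done(): hands the job in; it is judged then, once.
The state is a dict: "clock": time; "joints": joint angles; "qvel": joint speeds; "joint_torque": joint torques, N m; "eef_pos": TCP position; "ee_rot": TCP orientation; "force": force on the tool from outside, world axes, zero at the start; "moment": the same for the moment, N m; "gripper_width": finger opening in m; "finger_force": force on a finger pad.
Only numpy, scipy, OpenCV 4.12 (cv2) and the standard library are available. Lean on these libraries where they do the work, as an engineer would, in place of code of your own. Each camera call takes 0.05 s, during which the arm holds its last target. There are 200 camera calls.

## Working session

There is one attempt and no reset: what is moved stays moved. The work goes in short steps, Python scripts to look and compute and a tool call to move; the robot and the scene stay as the last step left them, time stands still between calls to the robot, and variables do not carry over. Pictures are saved under pics/ and viewed, at most 14 in all, crops included, and the job is handed in when it is done.

Besides the shell and the picture viewer there is one more tool, called in YAML: its name, and indented under it one key for each argument. arm_command: Moves the arm, as the interface text tells. Its arguments: {"type":"object","properties":{"moves":{"type":"array"},"squeeze":{"type":"number"}},"required":["moves"]}

```bash
mkdir -p pics; cat > h.py <<'E'
from bench import env
import numpy as np, cv2
def shot(n,f,crop=None,s=1):
    c=env.read_camera(n); np.savez(f'{f}.npz',**c)
    im=c['frame']
    if crop: im=im[crop[1]:crop[3],crop[0]:crop[2]]
    im=cv2.resize(im,None,fx=s,fy=s,interpolation=cv2.INTER_CUBIC)
    cv2.imwrite(f'pics/{f}.png',im); return c
def P(c,u,v,d=None):
    if d is None:
        d=np.median(c['depth'][v-1:v+2,u-1:u+2])
    p=np.array([(u-c['cx'])/c['fx']*d,(v-c['cy'])/c['fy']*d,d,1]); return (c['T']@p)[:3]
def Z(c,u,v,z):  # intersect ray with height z
    r=c['T'][:3,:3]@np.array([(u-c['cx'])/c['fx'],(v-c['cy'])/c['fy'],1]); o=c['T'][:3,3]
    return o+r*(z-o[2])/r[2]
def cloud(c):
    v,u=np.mgrid[:420,:560]; d=c['depth']
    p=np.stack([(u-c['cx'])/c['fx']*d,(v-c['cy'])/c['fy']*d,d],-1)
    return p@c['T'][:3,:3].T+c['T'][:3,3]
E
python3 - <<'E'
from h import *
a=shot('scene','s0',s=1.42);b=shot('top','t0',s=1.42)
print(env.state()); print(a['T'],b['T'],b['fx'])
E
```

```text
{'clock': 0.1, 'joints': array([ 1.12685906e+00,  3.59421638e-01,  1.51129445e+00, -2.33343847e-05,
        1.27251995e+00, -1.15092766e-01]), 'qvel': array([ 0.0007261 , -0.00200323, -0.00139646,  0.00138426,  0.00137673,
        0.00038281]), 'joint_torque': array([ 3.02932731e-04, -5.16358316e+01, -2.71408582e+01,  6.75723818e-02,
        2.78218696e-02, -6.69442102e-05]), 'eef_pos': array([0.19351512, 0.5672867 , 0.22191174]), 'ee_rot': array([ 1.63678955e-01,  9.86513317e-01, -7.92877665e-04, -2.15979754e-04]), 'force': array([ 0.71106546, -1.04501149, -0.28774659]), 'moment': array([-0.02057149,  0.04776648, -0.05195743]), 'finger_force': 0.0, 'gripper_width': 0.08764068908738203}
[[ 0.83374471 -0.28214462  0.47462002  0.00306963]
 [-0.55210466 -0.4149726   0.72317231 -0.61384198]
 [-0.00708487 -0.86498102 -0.50175457  0.61904346]
 [ 0.          0.          0.          1.        ]] [[-0.06098597 -0.97698204  0.20441819  0.27760893]
 [-0.99813714  0.05934015 -0.01417731  0.13273838]
 [ 0.00172077 -0.20490201 -0.97878098  1.24358095]
 [ 0.          0.          0.          1.        ]] 530.2956419065803
```

View pics/t0.png

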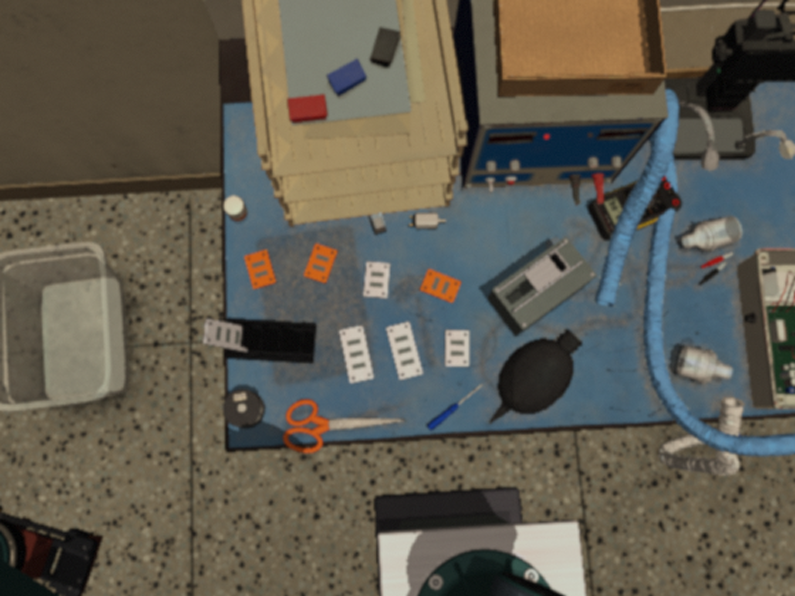

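View pics/s0.png

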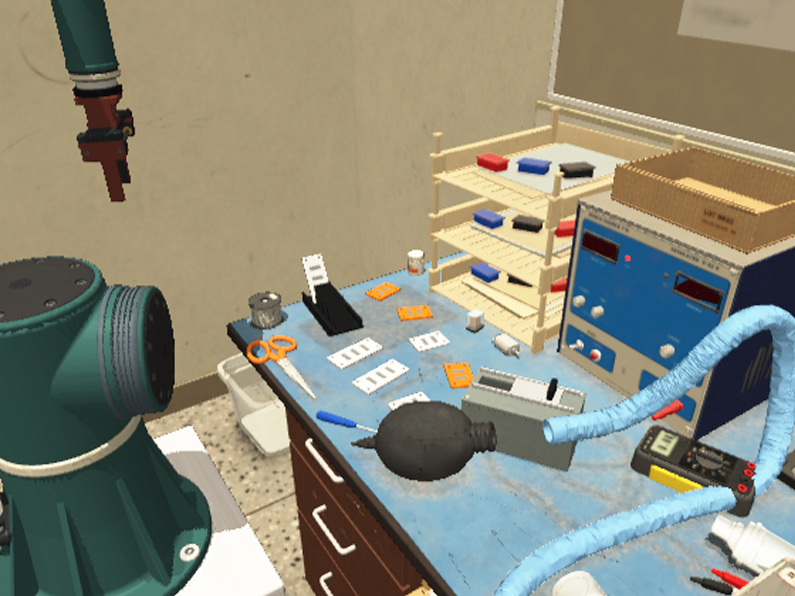

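```bash
python3 - <<'E'
from h import *
c=dict(np.load('t0.npz')); im=c['frame']
cv2.imwrite('pics/c1.png',cv2.resize(im[165:285,150:290],None,fx=5,fy=5,interpolation=cv2.INTER_CUBIC))
cv2.imwrite('pics/c2.png',cv2.resize(im[160:260,290:430],None,fx=5,fy=5,interpolation=cv2.INTER_CUBIC))
hsv=cv2.cvtColor(im,cv2.COLOR_BGR2HSV)
m=((hsv[...,1]<60)&(hsv[...,2]>140)).astype(np.uint8); m=cv2.morphologyEx(m,cv2.MORPH_CLOSE,np.ones((5,5)))
for k in cv2.findContours(m,0,2)[0]:
    a=cv2.contourArea(k)
    (u,v),_,_=cv2.minAreaRect(k)
    if a>150 and 150<u<430 and 150<v<300:
        q=np.array([Z(c,x,y,.006)[:2] for x,y in k[:,0]],np.float32)
        (x,y),(w,h),t=cv2.minAreaRect(q); t=np.deg2rad(t)
        if w<h: w,h,t=h,w,t+np.pi/2
        print((round(u),round(v)),a,np.round([x,y,w,h],4),'len-axis deg',round(np.degrees(t)%180,1))
pc=cloud(c)
for n,(u0,u1,v0,v1) in dict(rack=(155,226,220,260),box=(340,425,165,235)).items():
    p=pc[v0:v1,u0:u1].reshape(-1,3)
    print(n,np.histogram(p[:,2],bins=np.arange(-.01,.12,.01)))
# box top
p=pc[160:250,330:430].reshape(-1,3);s=p[(p[:,2]>.065)&(p[:,2]<.085)].astype(np.float32)
print('box',cv2.minAreaRect(s[:,:2]),len(s)); s=p[p[:,2]>.087].astype(np.float32);print('tab',len(s),s.mean(0),cv2.minAreaRect(s[:,:2]))
p=pc[215:265,155:230].reshape(-1,3);s=p[(p[:,2]>.012)&(p[:,2]<.03)].astype(np.float32)
print('rack',cv2.minAreaRect(s[:,:2]),len(s))
E
```

```text
(256, 298) 169.5 [0.3212 0.1696 0.1082 0.0136] len-axis deg 86.5
(322, 244) 385.0 [0.4355 0.0093 0.0595 0.0377] len-axis deg 175.6
(251, 249) 604.0 [0.4356 0.1774 0.0908 0.0401] len-axis deg 8.8
(284, 247) 600.5 [0.4363 0.0978 0.0897 0.0404] len-axis deg 11.0
(156, 235) 303.5 [0.4826 0.3984 0.0606 0.0383] len-axis deg 77.5
(265, 196) 372.5 [0.5595 0.1365 0.0607 0.0396] len-axis deg 171.8
(383, 192) 307.0 [ 0.553  -0.1468  0.0545  0.0412] len-axis deg 121.8
rack (array([ 369, 1004,  490,  379,  231,  229,   73,    5,    0,    0,    0,
          0]), array([-0.01,  0.  ,  0.01,  0.02,  0.03,  0.04,  0.05,  0.06,  0.07,
        0.08,  0.09,  0.1 ,  0.11]))
box (array([1037, 2407,   39,   41,   42,   39,   42,   88, 1805,  249,   92,
         49]), array([-0.01,  0.  ,  0.01,  0.02,  0.03,  0.04,  0.05,  0.06,  0.07,
        0.08,  0.09,  0.1 ,  0.11]))Traceback (most recent call last):
  File "<stdin>", line 21, in <module>
cv2.error: OpenCV(4.12.0) /io/opencv/modules/imgproc/src/convhull.cpp:143: error: (-215:Assertion failed) total >= 0 && (depth == CV_32F || depth == CV_32S) in function 'convexHull'
```

View pics/c1.png

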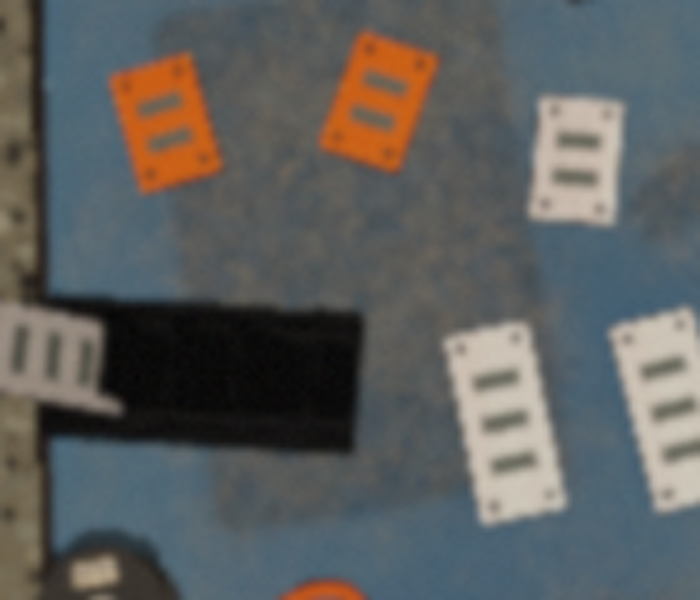

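View pics/c2.png

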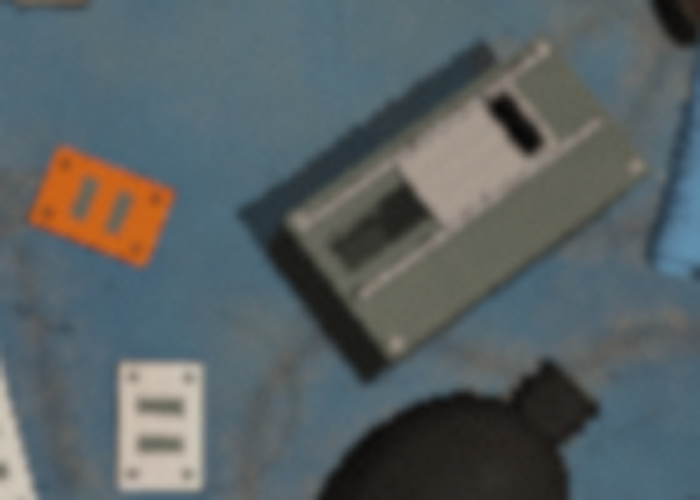

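```bash
python3 - <<'E'
from h import *
c=dict(np.load('t0.npz')); pc=cloud(c).astype(np.float32)
p=pc[155:250,330:435].reshape(-1,3);s=p[(p[:,2]>.067)&(p[:,2]<.085)&(p[:,1]>-.27)]
print('box',cv2.minAreaRect(np.ascontiguousarray(s[:,:2])),len(s))
s=p[(p[:,2]>.087)&(p[:,2]<.105)];print('tab',len(s),s.mean(0))
for n,q,z in [('boxcorn',[(290,218),(545,45),(645,165),(395,345)],.075),('slot ends',[(330,258),(355,260),(335,245),(350,270)],.075),('slot/shutter edge corners',[(400,165),(440,225)],.078),('tab top',[(492,95),(512,95),(545,145),(525,155)],.097),('rack',[(362,315),(353,452),(45,435),(105,300)],.02)]:
    print(n,[np.round(Z(c,290*(n!='rack')+150*(n=='rack')+u/5,(165 if n=='rack' else 160)+v/5,z)[:2],4).tolist() for u,v in q])
p=pc[215:265,150:230].reshape(-1,3);s=p[(p[:,2]>.013)&(p[:,2]<.035)]
print('rack',cv2.minAreaRect(np.ascontiguousarray(s[:,:2])),len(s))
# rack pts map by y
s=p[(p[:,2]>.006)];
import collections
x0=.478
for y in np.arange(.24,.46,.005):
    t=s[(abs(s[:,1]-y)<.0025)]
    if len(t): print(round(y,3),len(t),'zmax/med %.3f %.3f'%(t[:,2].max(),np.median(t[:,2])),'x %.3f %.3f'%(t[:,0].min(),t[:,0].max()))
E
```

```text
box ((0.4816146492958069, -0.13643017411231995), (0.1556556224822998, 0.18435098230838776), 32.356693267822266) 2306
tab 500 [ 0.4767091 -0.1702826  0.095705 ]
boxcorn [[0.5156, -0.0496], [0.589, -0.1731], [0.5303, -0.2122], [0.455, -0.0912]]
slot ends [[0.4962, -0.0659], [0.4946, -0.077], [0.502, -0.0687], [0.4902, -0.0743]]
slot/shutter edge corners [[0.5363, -0.1009], [0.5077, -0.1161]]
tab top [[0.5616, -0.1412], [0.561, -0.1501], [0.5373, -0.1624], [0.5333, -0.153]]
rack [[0.4865, 0.24], [0.4227, 0.2468], [0.4392, 0.3887], [0.5009, 0.3597]]
rack ((0.46533551812171936, 0.3186722695827484), (0.14506107568740845, 0.0648014098405838), 83.19527435302734) 889
0.24 1 zmax/med 0.011 0.011 x 0.481 0.481
0.245 23 zmax/med 0.023 0.009 x 0.444 0.503
0.25 53 zmax/med 0.023 0.011 x 0.425 0.497
0.255 57 zmax/med 0.026 0.016 x 0.405 0.488
0.26 64 zmax/med 0.030 0.021 x 0.405 0.491
0.265 50 zmax/med 0.031 0.020 x 0.426 0.517
0.27 41 zmax/med 0.024 0.010 x 0.426 0.491
0.275 56 zmax/med 0.023 0.014 x 0.428 0.492
0.28 61 zmax/med 0.029 0.019 x 0.428 0.492
0.285 68 zmax/med 0.035 0.025 x 0.418 0.513
[... 297 characters left out ...]
 0.508
0.325 60 zmax/med 0.049 0.040 x 0.434 0.504
0.33 42 zmax/med 0.048 0.020 x 0.434 0.497
0.335 43 zmax/med 0.022 0.016 x 0.435 0.497
0.34 60 zmax/med 0.029 0.020 x 0.436 0.500
0.345 72 zmax/med 0.036 0.025 x 0.424 0.519
0.35 58 zmax/med 0.045 0.033 x 0.436 0.501
0.355 60 zmax/med 0.049 0.040 x 0.437 0.520
0.36 42 zmax/med 0.048 0.018 x 0.438 0.506
0.365 57 zmax/med 0.036 0.024 x 0.439 0.511
0.37 71 zmax/med 0.041 0.030 x 0.418 0.502
0.375 76 zmax/med 0.051 0.038 x 0.435 0.502
0.38 73 zmax/med 0.058 0.045 x 0.417 0.505
0.385 70 zmax/med 0.061 0.051 x 0.442 0.510
0.39 62 zmax/med 0.071 0.059 x 0.427 0.492
0.395 58 zmax/med 0.076 0.068 x 0.445 0.494
0.4 7 zmax/med 0.071 0.069 x 0.455 0.474
```

arm_command:
  moves:
    - [[1,2,-2.6,0,0.04],[1,4,-5.2,0,0.08],[1,6,-7.7,0,0.11],[1,8,-10.3,0,0.14],[1,9.6,-12.8,0,0.16]]
  squeeze: 3

```text
clock: 0.52
eef_pos: [0.2906, 0.4384, 0.2223]
ee_rot: [0.083, 0.997, -0.0, 0.0]
force: [0.3, -0.3, -0.0]
gripper_width: 0.0878
finger_force: 0.0
```

arm_command:
  moves:
    - [[1,2,-2.6,0,0.04],[1,4,-5.2,0,0.08],[1,6,-7.7,0,0.11],[1,8,-10.3,0,0.14],[1,9.6,-12.8,0,0.16]]

```text
clock: 0.93
eef_pos: [0.3868, 0.3103, 0.2224]
ee_rot: [0.004, 1.0, -0.0, 0.0]
force: [0.4, 0.3, 0.3]
gripper_width: 0.0879
finger_force: 0.0
```

arm_command:
  moves:
    - [[1,2,-2.6,-3,0.04],[1,4,-5.2,-6,0.08],[1,6,-7.7,-9,0.11],[1,8,-10.3,-12,0.14],[1,9.46,-12.7,-15,0.16]]

```text
clock: 1.35
eef_pos: [0.478, 0.1894, 0.0788]
ee_rot: [-0.076, 0.997, 0.0, 0.001]
force: [0.6, 0.4, 0.2]
gripper_width: 0.0876
finger_force: 0.0
```

```bash
cat >> h.py <<'E'
def st():
    s=env.state(); q=s['ee_rot']; a=np.degrees(2*np.arctan2(q[1],q[0]))-90
    print('t%.1f'%s['clock'],'pos',np.round(s['eef_pos'],4),'close-ang %.1f'%(a%180),'F',np.round(s['force'],1),'w %.4f ff %.1f'%(s['gripper_width'],s['finger_force']),'j6 %.2f'%s['joints'][5])
E
python3 - <<'E'
from h import *
st(); c=env.read_camera('top')
E
```

```text
t1.4 pos [0.478  0.1894 0.0788] close-ang 98.7 F [0.6 0.4 0.2] w 0.0876 ff 0.0 j6 -1.48
```

arm_command:
  moves:
    - [[0.3,0,0,-1,0],[0.3,0,0,-3,0],[0.3,0,0,-5,0],[0.3,0,0,-7,0],[0.3,0,0,-7,0]]

```text
clock: 1.82
eef_pos: [0.4739, 0.191, 0.0074]
ee_rot: [-0.076, 0.997, -0.0, -0.002]
force: [-0.5, 0.3, -0.3]
gripper_width: 0.0591
finger_force: 0.0
```

arm_command:
  moves:
    - [[-0.3,0,0,0,0],[-0.5,0,0,0,0],[-0.5,0,0,0,0],[-0.5,0,0,0,0],[-0.5,0,0,0,0]]

```text
clock: 2.23
eef_pos: [0.4773, 0.191, 0.0108]
ee_rot: [-0.076, 0.997, 0.0, 0.001]
force: [0.2, 0.1, 0.6]
gripper_width: 0.0272
finger_force: 0.0
```

arm_command:
  moves:
    - [[-0.5,0,0,1,0],[-0.5,0,0,3,0],[-0.5,0,0,6,0],[-0.5,0,0,10,0],[-0.5,0,0,13,0]]

```text
clock: 2.65
eef_pos: [0.4768, 0.1907, 0.1429]
ee_rot: [-0.075, 0.997, 0.0, 0.001]
force: [0.2, 1.1, -0.1]
gripper_width: 0.022
finger_force: 0.0
```

```bash
python3 - <<'E'
from h import *
st(); shot('scene','s1',(180,130,340,260),5)
E
```

```text
t2.6 pos [0.4768 0.1907 0.1429] close-ang 98.7 F [ 0.2  1.1 -0.1] w 0.0220 ff 0.0 j6 -1.48
```

View pics/s1.png

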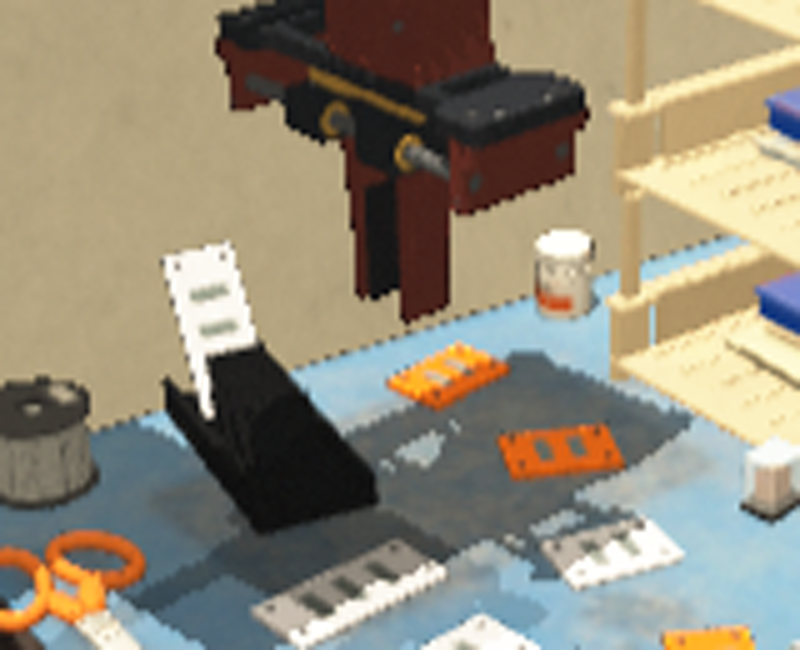

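arm_command:
  moves:
    - [[0.3,0.1,-0.3,-3,0],[0.3,0.3,-0.65,-6,0],[0.3,0.3,-0.65,-9,0],[0.3,0.3,-0.65,-12,0],[0.3,0.3,-0.65,-12,0]]

```text
clock: 3.12
eef_pos: [0.4762, 0.1831, 0.0163]
ee_rot: [-0.075, 0.997, -0.001, -0.004]
force: [-0.4, -0.7, -0.4]
gripper_width: 0.0518
finger_force: 0.0
```

```bash
python3 - <<'E'
from h import *
st();env.read_camera('top');st()
E
```

```text
t3.1 pos [0.4762 0.1831 0.0163] close-ang 98.6 F [-0.4 -0.7 -0.4] w 0.0518 ff 0.0 j6 -1.49
t3.2 pos [0.4772 0.1835 0.0183] close-ang 98.6 F [ 0.1 -0.4  0.5] w 0.0551 ff 0.0 j6 -1.49
```

arm_command:
  moves:
    - [[0.3,0.2,0,-0.8,0],[0.3,0.2,0,-1.6,0],[0.3,0.2,0,-1.7,0],[0.3,0.2,0,-1.7,0],[-0.5,0.2,0,-1.7,0]]

```text
clock: 3.58
eef_pos: [0.4821, 0.1843, 0.0035]
ee_rot: [-0.076, 0.997, 0.0, 0.001]
force: [0.9, -0.1, 0.0]
gripper_width: 0.0534
finger_force: 0.0
```

arm_command:
  moves:
    - [[-0.5,0,0,0,0],[-0.5,0,0,0,0],[-0.5,0,0,0,0],[-0.5,0,0,0,0]]

```text
clock: 3.92
eef_pos: [0.482, 0.1843, 0.0032]
ee_rot: [-0.076, 0.997, 0.0, 0.0]
force: [0.7, 0.8, 4.5]
gripper_width: 0.0398
finger_force: 3.0
```

arm_command:
  moves:
    - [[-0.5,0,0,1,0],[-0.5,0,0,3,0],[-0.5,0,0,6,0],[-0.5,0,0,9,0],[-0.5,0,0,12,0]]

```text
clock: 4.33
eef_pos: [0.4809, 0.1839, 0.1243]
ee_rot: [-0.076, 0.997, -0.0, -0.001]
force: [1.3, -0.3, -0.4]
gripper_width: 0.0396
finger_force: 3.0
```

```bash
python3 - <<'E'
from h import *
st(); shot('scene','s2',(200,140,340,260),5)
E
```

```text
t4.3 pos [0.4809 0.1839 0.1243] close-ang 98.7 F [ 1.3 -0.3 -0.4] w 0.0396 ff 3.0 j6 -1.49
```

View pics/s2.png

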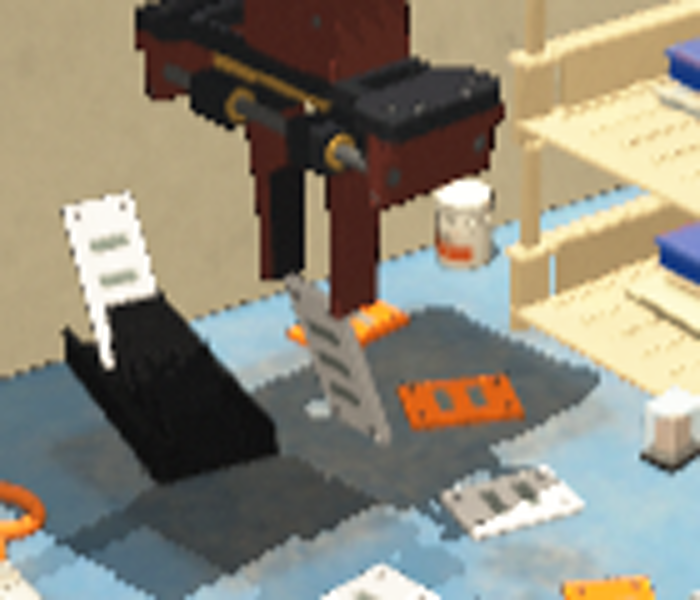

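```bash
cat >> h.py <<'E'
def hang(n='scene'):
    c=env.read_camera(n); e=env.state()['eef_pos']; st()
    p=cloud(c).reshape(-1,3); f=c['frame'].reshape(-1,3).astype(int)
    k=(np.abs(p[:,:2]-e[:2]).max(1)<.06)&(p[:,2]>max(.012,e[2]-.11))&(p[:,2]<e[2]+.02)&(c['depth'].ravel()>0)&(f.max(1)-f.min(1)<35)&(f.min(1)>70)
    p=p[k]-e
    for z in np.arange(-.1,.02,.01):
        t=p[abs(p[:,2]-z)<.005]
        if len(t)>2: print('%.2f'%z,len(t),np.round(np.median(t,0)[:2]*1000),np.round(np.ptp(t,0)[:2]*1000))
E
python3 - <<'E'
from h import *
hang('scene')
E
```

```text
t4.4 pos [0.4849 0.185  0.1277] close-ang 98.7 F [ 1.7 -0.  -0.1] w 0.0397 ff 3.0 j6 -1.49
-0.08 18 [24. -3.] [11. 37.]
-0.07 34 [22. -6.] [11. 40.]
-0.06 31 [18. -5.] [13. 42.]
-0.05 32 [14. -1.] [11. 38.]
-0.04 30 [11. -8.] [12. 38.]
-0.03 31 [ 7. -5.] [12. 41.]
-0.02 31 [ 3. -9.] [11. 40.]
-0.01 32 [ 0. -4.] [12. 40.]
-0.00 37 [-3.  0.] [15. 47.]
0.01 5 [ 16. -27.] [4. 6.]
```

arm_command:
  moves:
    - [[-0.5,0,0,1,-0.12],[-0.5,0,0,2,-0.24],[-0.5,0,1,3,-0.36],[-0.5,0,2,4,-0.48],[-0.5,0,3,5,-0.6]]
  squeeze: 10

```text
clock: 4.85
eef_pos: [0.4806, 0.2141, 0.1725]
ee_rot: [0.226, 0.974, -0.001, -0.001]
force: [0.2, -0.3, -1.2]
gripper_width: 0.0394
finger_force: 10.0
```

arm_command:
  moves:
    - [[-0.5,0,1,0,-0.12],[-0.5,0,2,0,-0.24],[-0.5,0,3,0,-0.36],[-0.5,0,4,0,-0.48],[-0.5,0,5,0,-0.6]]

```text
clock: 5.27
eef_pos: [0.4807, 0.2642, 0.1719]
ee_rot: [0.503, 0.864, -0.001, -0.001]
force: [0.6, -0.1, -1.2]
gripper_width: 0.0389
finger_force: 10.0
```

arm_command:
  moves:
    - [[-0.5,-0.5,1,0,-0.12],[-0.5,-1,2,0,-0.24],[-0.5,-1.5,3,0,-0.36],[-0.5,-2,4,0,-0.48],[-0.5,-2,4.9,0,-0.6]]

```text
clock: 5.68
eef_pos: [0.4596, 0.3131, 0.1718]
ee_rot: [0.736, 0.677, -0.001, -0.001]
force: [-1.3, 1.2, -0.8]
gripper_width: 0.0387
finger_force: 10.0
```

arm_command:
  moves:
    - [[-0.5,0,0,0,-0.04],[-0.5,0,0,0,-0.04],[-0.5,0,0,0,-0.04]]

```text
clock: 5.93
eef_pos: [0.4609, 0.3128, 0.1721]
ee_rot: [0.747, 0.665, -0.001, -0.0]
force: [0.4, -0.2, -1.2]
gripper_width: 0.0391
finger_force: 10.0
```

```bash
python3 - <<'E'
from h import *
hang('scene');hang('top')
E
```

```text
t6.0 pos [0.4611 0.3127 0.1722] close-ang 173.3 F [ 0.7  0.7 -0.9] w 0.0390 ff 10.0 j6 0.59
-0.08 67 [ -3. -19.] [40. 11.]
-0.07 59 [ -2. -17.] [40. 13.]
-0.06 64 [ -3. -15.] [38. 11.]
-0.05 63 [ -1. -13.] [39. 12.]
-0.04 67 [ -2. -10.] [40. 12.]
-0.03 62 [-2. -8.] [40. 12.]
-0.02 63 [-1. -6.] [41. 12.]
-0.01 68 [ 0. -3.] [38. 12.]
-0.00 46 [ 1. -1.] [39. 14.]
t6.0 pos [0.4612 0.3127 0.1724] close-ang 173.3 F [ 0.6  0.1 -0.6] w 0.0391 ff 10.0 j6 0.59
```

arm_command:
  moves:
    - [[-0.5,0.1,-0.5,0,0],[-0.5,0.2,-1.1,-1,0],[-0.5,0.2,-1.1,-3,0],[-0.5,0.2,-1.1,-5,0],[-0.5,0.2,-1.1,-5,0]]
  squeeze: 5

```text
clock: 6.45
eef_pos: [0.4611, 0.2999, 0.1191]
ee_rot: [0.748, 0.664, -0.003, -0.001]
force: [-0.6, -0.7, -0.8]
gripper_width: 0.0396
finger_force: 5.0
```

```bash
python3 - <<'E'
from h import *
hang('scene'); shot('scene','s3',(190,140,300,240),6)
E
```

```text
t6.5 pos [0.4618 0.3004 0.1206] close-ang 173.2 F [-1.  -0.9 -0.6] w 0.0398 ff 5.0 j6 0.57
-0.10 6 [11. 11.] [52. 63.]
-0.09 16 [ -1. -18.] [35. 13.]
-0.08 61 [ -4. -22.] [40. 86.]
-0.07 62 [ -3. -19.] [42. 83.]
-0.06 61 [ -4. -17.] [42. 11.]
-0.05 64 [ -3. -14.] [42. 14.]
-0.04 58 [ -3. -11.] [38. 15.]
-0.03 67 [-1. -9.] [40. 14.]
-0.02 63 [-4. -7.] [39. 16.]
-0.01 62 [-0. -3.] [38. 10.]
-0.00 38 [ 1. -2.] [35.  9.]
```

View pics/s3.png

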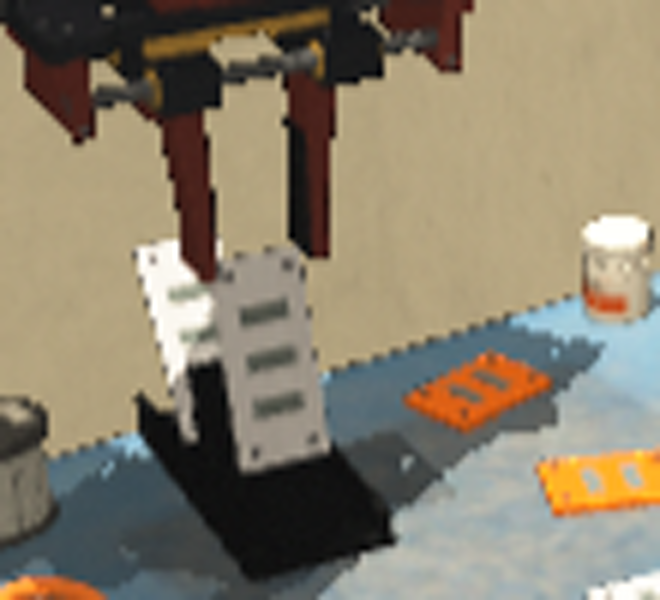

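arm_command:
  moves:
    - [[-0.5,0.1,0,-0.5,0],[-0.5,0.1,0,-1,0],[-0.5,0.2,0.5,-1.3,0],[-0.5,0.3,1,-1.6,0],[-0.5,0.3,1,-1.6,0]]
  squeeze: 3

```text
clock: 6.97
eef_pos: [0.4669, 0.3132, 0.1065]
ee_rot: [0.747, 0.664, 0.0, -0.0]
force: [-0.4, 0.3, -1.3]
gripper_width: 0.0397
finger_force: 3.0
```

arm_command:
  moves:
    - [[-0.5,0,0.5,-0.4,0],[-0.5,0.1,1,-0.9,0],[-0.5,0.1,1.1,-1.4,0],[-0.5,0.1,1.2,-1.8,0],[-0.5,0.1,1.2,-1.8,0]]

```text
clock: 7.38
eef_pos: [0.4669, 0.324, 0.0876]
ee_rot: [0.747, 0.664, -0.001, -0.0]
force: [-0.2, -1.0, 0.1]
gripper_width: 0.0397
finger_force: 3.0
```

```bash
python3 - <<'E'
from h import *
hang('scene'); shot('scene','s4',(190,140,300,240),6)
E
```

```text
t7.4 pos [0.467  0.3239 0.088 ] close-ang 173.3 F [ 0.3 -0.5 -1. ] w 0.0399 ff 3.0 j6 0.60
-0.07 21 [-13.  32.] [39. 96.]
-0.06 87 [ -9. -47.] [ 38. 107.]
-0.05 103 [ -6. -38.] [ 40. 108.]
-0.04 102 [ -4. -31.] [ 40. 100.]
-0.03 70 [ -3. -25.] [41. 92.]
-0.02 83 [ -2. -17.] [42. 17.]
-0.01 72 [-0. -8.] [40. 15.]
-0.00 47 [ 0. -3.] [40.  9.]
```

View pics/s4.png

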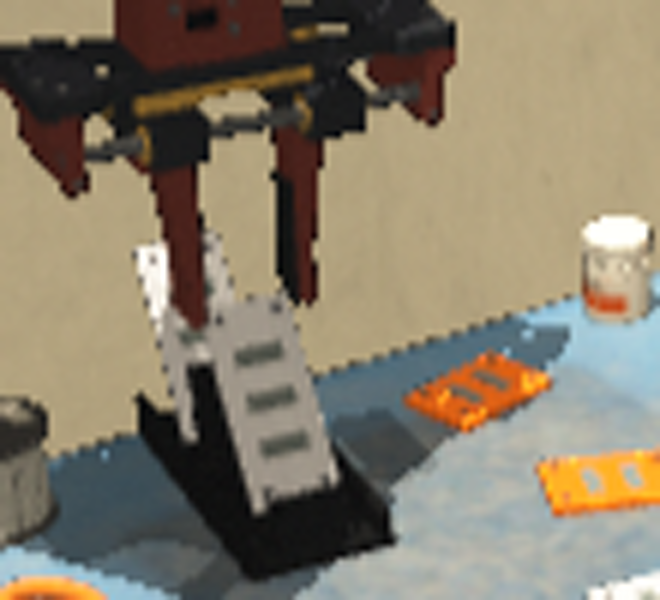

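arm_command:
  moves:
    - [[-0.5,0,-0.1,-0.3,0],[-0.5,0,-0.2,-0.5,0],[0.3,0,-0.2,-0.5,0],[0.3,0,-0.2,-0.5,0],[0.3,0,-0.2,-0.5,0]]

```text
clock: 7.9
eef_pos: [0.4678, 0.3221, 0.0839]
ee_rot: [0.748, 0.664, 0.0, -0.0]
force: [0.7, -0.5, -0.3]
gripper_width: 0.0552
finger_force: 0.0
```

arm_command:
  moves:
    - [[0.3,0,0,0,0],[0.3,0,0,2,0],[0.3,0,0,5,0],[0.3,0,0,8.5,0],[0.3,0,0,11,0]]

```text
clock: 8.32
eef_pos: [0.4681, 0.3225, 0.1963]
ee_rot: [0.748, 0.664, 0.001, 0.0]
force: [0.6, 0.3, 0.8]
gripper_width: 0.0574
finger_force: 0.0
```

```bash
python3 - <<'E'
from h import *
st(); c=env.read_camera('scene'); pc=cloud(c).reshape(-1,3); f=c['frame'].reshape(-1,3).astype(int)
O=np.array([.4645,.3117]);u=np.array([.118,.993]);v=np.array([-.993,.118])
r=np.c_[(pc[:,:2]-O)@u,(pc[:,:2]-O)@v,pc[:,2]]*1000
k=(abs(r[:,1])<22)&(r[:,0]>-70)&(r[:,0]<110)&(r[:,2]>15)&(r[:,2]<100)&(f.min(1)>70)&(f.max(1)-f.min(1)<35)
r=r[k]; b=r[:,0]-(r[:,2]-8)/1.428; print(np.histogram(b,bins=np.arange(-70,80,10)))
for n,q in (('new',r[b<10]),('stood',r[b>20])): print(n,'topz',np.percentile(q[:,2],[2,98]),'slope',np.degrees(np.arctan(1/np.polyfit(q[:,2],q[:,0],1)[0])),'base x',np.median(q[:,0]-(q[:,2]-8)/1.428),'y',np.percentile(q[:,1],[2,98]))
E
```

```text
t8.3 pos [0.4681 0.3225 0.1963] close-ang 173.2 F [0.6 0.3 0.8] w 0.0574 ff 0.0 j6 0.60
(array([ 10,  91, 354,   4,   0,   0,   0,   0,   1,   3,  77, 226,   2,
         0]), array([-70, -60, -50, -40, -30, -20, -10,   0,  10,  20,  30,  40,  50,
        60,  70]))
new topz [22.51408726 80.31190818] slope 51.62296378137283 base x -47.96982612281289 y [-20.8286053   17.23050256]
stood topz [21.47809115 82.92411217] slope 54.80178893576719 base x 41.8090537280817 y [-19.57727238  19.04223313]
```

arm_command:
  moves:
    - [[0.3,0,-1.8,0,-0.1],[0.3,0,-3.6,0,-0.2],[0.3,0,-5.4,0,-0.3],[0.3,0,-7.2,0,-0.4],[0.3,0,-9,0,-0.5]]

```text
clock: 8.78
eef_pos: [0.4675, 0.2314, 0.1938]
ee_rot: [0.89, 0.457, 0.0, -0.0]
force: [-0.1, 0.7, -0.2]
gripper_width: 0.0568
finger_force: 0.0
```

arm_command:
  moves:
    - [[0.3,0,-1.8,0,-0.1],[0.3,0.3,-3.6,0,-0.2],[0.3,0.6,-5.4,0,-0.3],[0.3,1,-7.2,0,-0.4],[0.3,1.3,-9,0,-0.5]]

```text
clock: 9.2
eef_pos: [0.4808, 0.1413, 0.1938]
ee_rot: [0.975, 0.222, 0.0, -0.0]
force: [-0.4, 0.0, 1.0]
gripper_width: 0.057
finger_force: 0.0
```

arm_command:
  moves:
    - [[0.3,0,-1.4,-2,-0.1],[0.3,0,-2.5,-5,-0.2],[0.3,0,-3.6,-8.5,-0.26],[0.3,0,-3.6,-12,-0.26],[0.3,0,-3.6,-15,-0.26]]

```text
clock: 9.62
eef_pos: [0.4803, 0.1054, 0.0423]
ee_rot: [0.995, 0.095, 0.0, -0.0]
force: [0.0, -0.0, -0.5]
gripper_width: 0.0576
finger_force: 0.0
```

arm_command:
  moves:
    - [[0.3,0,0,0,0],[0.3,0,0,0,0]]

```text
clock: 9.78
eef_pos: [0.4792, 0.106, 0.0429]
ee_rot: [0.995, 0.096, -0.002, -0.0]
force: [0.0, -0.2, -0.2]
gripper_width: 0.0569
finger_force: 0.0
```

```bash
python3 - <<'E'
from h import *
st()
E
```

```text
t9.8 pos [0.4792 0.106  0.0429] close-ang 101.0 F [ 0.  -0.2 -0.2] w 0.0569 ff 0.0 j6 1.45
```

arm_command:
  moves:
    - [[0.3,0.3,0.1,-1.5,0],[0.3,0.3,0.1,-3,0],[0.3,0.3,0.1,-4,0],[0.3,0.3,0.1,-4,0],[0.3,0.3,0.1,-4,0]]

```text
clock: 10.2
eef_pos: [0.4841, 0.1073, 0.0047]
ee_rot: [0.995, 0.096, 0.0, -0.0]
force: [-0.8, 0.3, 0.7]
gripper_width: 0.0573
finger_force: 0.0
```

arm_command:
  moves:
    - [[-0.5,0,0,0,0],[-0.5,0,0,0,0],[-0.5,0,0,0,0],[-0.5,0,0,0,0],[-0.5,0,0,0,0]]
  squeeze: 3

```text
clock: 10.62
eef_pos: [0.4842, 0.1072, 0.0044]
ee_rot: [0.995, 0.096, 0.001, -0.0]
force: [0.1, -0.2, 4.4]
gripper_width: 0.0394
finger_force: 3.0
```

arm_command:
  moves:
    - [[-0.5,0,0,1,0],[-0.5,0,0,3,0],[-0.5,0,0,6,0],[-0.5,0,0,9,0],[-0.5,0,0,12,0]]

```text
clock: 11.03
eef_pos: [0.4827, 0.107, 0.1253]
ee_rot: [0.995, 0.096, -0.001, -0.0]
force: [-0.4, -0.4, -0.7]
gripper_width: 0.0397
finger_force: 3.0
```

arm_command:
  moves:
    - [[-0.5,0,0,1,0],[-0.5,0,0,2,0],[-0.5,0,0,3,0],[-0.5,0,0,4,0],[-0.5,0,0,4,0]]

```text
clock: 11.45
eef_pos: [0.4841, 0.1072, 0.1647]
ee_rot: [0.995, 0.096, 0.001, -0.0]
force: [1.0, 0.6, -0.5]
gripper_width: 0.0394
finger_force: 3.0
```

```bash
python3 - <<'E'
from h import *
hang('scene')
E
```

```text
t11.5 pos [0.4838 0.1071 0.1639] close-ang 101.0 F [ 0.3  0.4 -0.8] w 0.0394 ff 3.0 j6 1.46
-0.09 17 [ 7. -5.] [10. 40.]
-0.08 46 [ 6. -4.] [13. 39.]
-0.07 44 [ 4. -3.] [12. 40.]
-0.06 50 [ 3. -6.] [12. 40.]
-0.05 46 [ 2. -5.] [11. 42.]
-0.04 51 [ 1. -4.] [11. 41.]
-0.03 43 [-0. -7.] [12. 41.]
-0.02 53 [-1. -7.] [13. 37.]
-0.01 52 [-3. -5.] [13. 38.]
-0.00 47 [-3. -1.] [26. 45.]
```

arm_command:
  moves:
    - [[-0.5,0,0,1.5,0.1],[-0.5,0,1,3,0.2],[-0.5,0,3,4,0.3],[-0.5,0,5,4,0.4],[-0.5,-0.4,7,4,0.5]]
  squeeze: 10

```text
clock: 11.92
eef_pos: [0.4803, 0.1777, 0.2034]
ee_rot: [0.94, 0.341, 0.0, -0.0]
force: [-0.4, -0.0, 0.0]
gripper_width: 0.0378
finger_force: 10.0
```

arm_command:
  moves:
    - [[-0.5,0,2,0,0.1],[-0.5,-0.2,4,0,0.2],[-0.5,-0.4,6,0,0.3],[-0.5,-0.6,8,0,0.4],[-0.5,-0.9,10,0,0.5]]

```text
clock: 12.33
eef_pos: [0.4698, 0.2778, 0.2022]
ee_rot: [0.826, 0.564, -0.001, -0.0]
force: [0.2, 0.8, -0.8]
gripper_width: 0.038
finger_force: 10.0
```

arm_command:
  moves:
    - [[-0.5,0,2,0,0.1],[-0.5,-0.2,4,0,0.2],[-0.5,-0.4,5.6,0,0.26],[-0.5,-0.4,5.6,0,0.26],[-0.5,-0.4,5.6,0,0.26]]

```text
clock: 12.75
eef_pos: [0.4659, 0.3332, 0.2023]
ee_rot: [0.748, 0.664, -0.001, -0.0]
force: [0.2, -1.3, -1.0]
gripper_width: 0.0378
finger_force: 10.0
```

```bash
python3 - <<'E'
from h import *
hang('scene')
E
```

```text
t12.8 pos [0.4659 0.3325 0.2025] close-ang 173.2 F [-0.1 -0.  -0.2] w 0.0379 ff 10.0 j6 0.62
-0.09 24 [-1. -0.] [38.  7.]
-0.08 53 [ 1. -1.] [39. 10.]
-0.07 45 [ 0. -1.] [40. 10.]
-0.06 56 [-0. -2.] [40. 12.]
-0.05 51 [-1. -2.] [40. 12.]
-0.04 54 [-0. -3.] [39. 12.]
-0.03 43 [-2. -4.] [40. 10.]
-0.02 57 [-1. -4.] [39. 10.]
-0.01 56 [-0. -4.] [38. 13.]
-0.00 36 [-0. -4.] [37. 10.]
```

arm_command:
  moves:
    - [[-0.5,0.1,0.4,-1,0],[-0.5,0.2,0.7,-3,0],[-0.5,0.2,0.7,-5.5,0],[-0.5,0.2,0.7,-7.5,0],[-0.5,0.2,0.7,-7.9,0]]
  squeeze: 4

```text
clock: 13.22
eef_pos: [0.4663, 0.3379, 0.1208]
ee_rot: [0.748, 0.663, -0.003, -0.001]
force: [-0.3, -1.3, -0.7]
gripper_width: 0.0394
finger_force: 4.0
```

arm_command:
  moves:
    - [[-0.5,0,0,-0.2,0],[-0.5,0,0,-0.4,0],[-0.5,0,0,-0.4,0]]

```text
clock: 13.47
eef_pos: [0.4693, 0.3402, 0.1214]
ee_rot: [0.748, 0.664, 0.001, 0.0]
force: [-0.4, -0.9, -0.3]
gripper_width: 0.039
finger_force: 4.0
```

```bash
python3 - <<'E'
from h import *
hang('scene')
E
```

```text
t13.5 pos [0.4694 0.3404 0.1217] close-ang 173.2 F [-0.7  0.6 -0.4] w 0.0394 ff 4.0 j6 0.63
-0.10 14 [-14.  25.] [10. 10.]
-0.09 40 [-15. -54.] [ 39. 101.]
-0.08 109 [-10. -51.] [ 39. 105.]
-0.07 120 [ -8. -43.] [ 42. 109.]
-0.06 106 [ -6. -36.] [ 41. 106.]
-0.05 133 [ -5. -26.] [42. 99.]
-0.04 85 [-2. -6.] [39. 89.]
-0.03 45 [-3. -4.] [40.  7.]
-0.02 55 [-1. -4.] [39.  9.]
-0.01 47 [-0. -6.] [40. 12.]
-0.00 33 [-1. -5.] [39.  9.]
```

arm_command:
  moves:
    - [[-0.5,-0.1,0.1,-0.5,0],[-0.5,0,1.2,-0.6,0],[-0.5,0.1,2.2,-0.8,0],[-0.5,0.2,2.9,-1.5,0],[-0.5,0.3,3.7,-2.1,0]]
  squeeze: 3

```text
clock: 13.93
eef_pos: [0.472, 0.3786, 0.0995]
ee_rot: [0.747, 0.664, 0.0, 0.0]
force: [-0.1, -0.4, -0.1]
gripper_width: 0.0394
finger_force: 3.0
```

```bash
python3 - <<'E'
from h import *
st(); shot('scene','s5',(180,130,290,230),6)
E
```

```text
t13.9 pos [0.472  0.3786 0.0995] close-ang 173.3 F [-0.1 -0.4 -0.1] w 0.0394 ff 3.0 j6 0.68
```

View pics/s5.png

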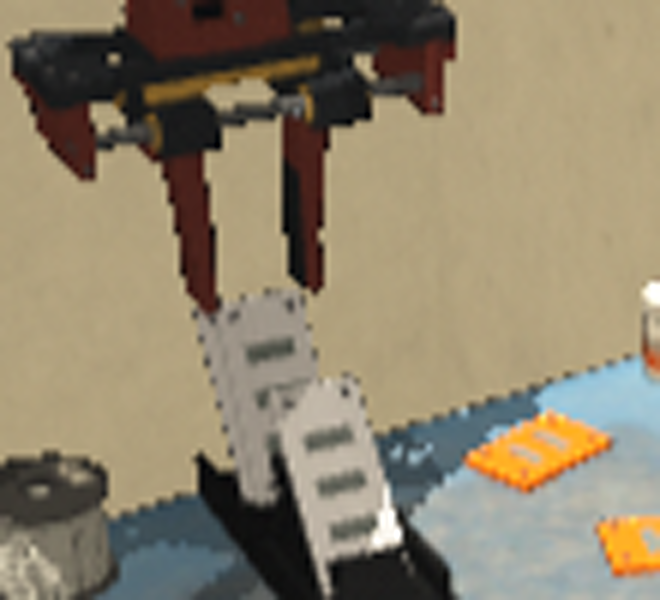

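arm_command:
  moves:
    - [[-0.5,0.1,0.4,-0.5,0],[-0.5,0.1,0.5,-0.9,0],[-0.5,0.1,0.4,-1.4,0],[-0.5,0.1,0.4,-1.4,0],[0.3,0.1,0.4,-1.4,0]]

```text
clock: 14.4
eef_pos: [0.4723, 0.3806, 0.0853]
ee_rot: [0.748, 0.664, -0.001, -0.0]
force: [-0.0, 0.2, -0.5]
gripper_width: 0.0426
finger_force: 0.0
```

arm_command:
  moves:
    - [[0.3,0,0,0,0],[0.3,0,0,0,0],[0.3,0,0,0,0],[0.3,0,0,2,0],[0.3,0,0,5,0]]

```text
clock: 14.82
eef_pos: [0.4705, 0.3796, 0.1337]
ee_rot: [0.748, 0.664, -0.003, -0.001]
force: [0.7, -0.0, -0.4]
gripper_width: 0.0571
finger_force: 0.0
```

arm_command:
  moves:
    - [[0.3,0,-3,2,-0.1],[0.3,0,-6,4,-0.2],[0.3,0,-9,6,-0.3],[0.3,0,-12,6,-0.4],[0.3,0,-15,6,-0.5]]

```text
clock: 15.23
eef_pos: [0.4736, 0.2303, 0.1978]
ee_rot: [0.89, 0.457, 0.002, 0.0]
force: [0.2, -0.5, 0.3]
gripper_width: 0.0572
finger_force: 0.0
```

```bash
python3 - <<'E'
from h import *
st(); c=shot('scene','s6',(190,130,420,310),3.4); pc=cloud(c).reshape(-1,3); f=c['frame'].reshape(-1,3).astype(int)
O=np.array([.4645,.3117]);u=np.array([.118,.993]);v=np.array([-.993,.118])
r=np.c_[(pc[:,:2]-O)@u,(pc[:,:2]-O)@v,pc[:,2]]*1000
k=(abs(r[:,1])<22)&(r[:,0]>-70)&(r[:,0]<110)&(r[:,2]>15)&(r[:,2]<100)&(f.min(1)>70)&(f.max(1)-f.min(1)<35)
r=r[k]; b=r[:,0]-(r[:,2]-8)/1.428; print(np.histogram(b,bins=np.arange(-70,80,10)))
for n,q in (('1',r[b<-20]),('3',r[(b>-10)&(b<28)]),('stood',r[b>32])): print(n,'topz',np.percentile(q[:,2],[2,98]),'base x',np.median(q[:,0]-(q[:,2]-8)/1.428),'y',np.percentile(q[:,1],[2,98]))
E
```

```text
t15.2 pos [0.4736 0.2303 0.1978] close-ang 144.3 F [ 0.2 -0.5  0.3] w 0.0572 ff 0.0 j6 0.94
(array([  8, 115, 338,   3,   0,   1,   6,  46, 208,   2,  21, 112,   0,
         0]), array([-70, -60, -50, -40, -30, -20, -10,   0,  10,  20,  30,  40,  50,
        60,  70]))
1 topz [22.61243667 80.45336678] base x -48.001504416597335 y [-21.32482579  17.34823753]
3 topz [19.1886073 80.4085008] base x 12.969153113533885 y [-18.43721824  20.76257028]
stood topz [18.68773645 83.96256912] base x 43.01293465196132 y [-20.01916791  19.39918385]
```

View pics/s6.png

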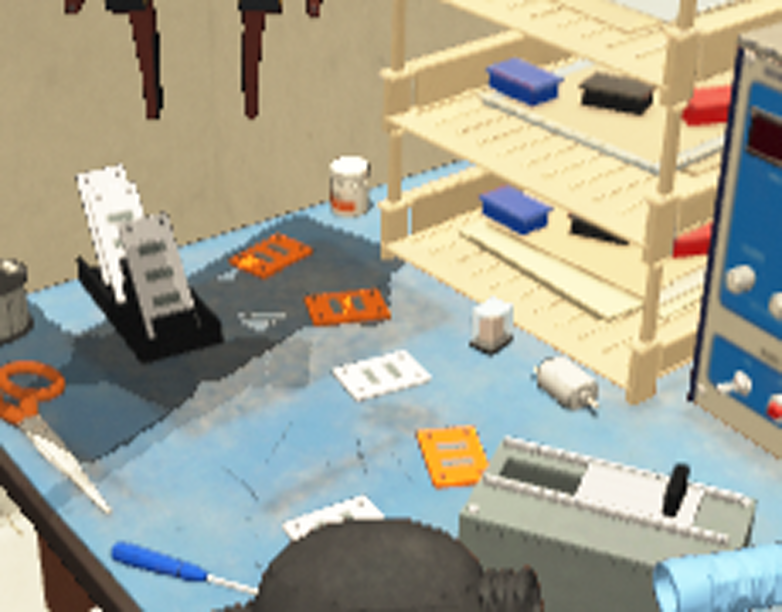

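```bash
cat >> h.py <<'E'
def boxinfo():
    c=env.read_camera('top'); pc=cloud(c).astype(np.float32).reshape(-1,3); f=c['frame'].reshape(-1,3).astype(int)
    d=np.linalg.norm(pc[:,:2]-[.5225,-.1315],axis=1)
    s=pc[(d<.087)&(pc[:,2]>.068)&(pc[:,2]<.084)]; print('boxtop',cv2.minAreaRect(np.ascontiguousarray(s[:,:2])),len(s),np.median(s[:,2]))
    t=pc[(d<.09)&(pc[:,2]>.087)&(pc[:,2]<.11)]; print('tab',cv2.minAreaRect(np.ascontiguousarray(t[:,:2])),len(t),t.mean(0),t[:,2].max())
    for cam in 'top','scene':
        c=env.read_camera(cam); pc=cloud(c).astype(np.float32).reshape(-1,3); f=c['frame'].reshape(-1,3).astype(int)
        k=(f.max(1)<70)&(np.linalg.norm(pc[:,:2]-[.5483,-.1517],axis=1)<.05)&(pc[:,2]>.084)&(pc[:,2]<.105); t=pc[k]
        if len(t)>3: print('tab dark',cam,cv2.minAreaRect(np.ascontiguousarray(t[:,:2])),len(t))
def plates():
    c=env.read_camera('top'); hsv=cv2.cvtColor(c['frame'],cv2.COLOR_BGR2HSV)
    m=((hsv[...,1]<60)&(hsv[...,2]>140)).astype(np.uint8); m=cv2.morphologyEx(m,cv2.MORPH_CLOSE,np.ones((5,5)))
    for k in cv2.findContours(m,0,2)[0]:
        q=np.array([Z(c,x,y,.006)[:2] for x,y in k[:,0]],np.float32)
        (x,y),(w,h),t=cv2.minAreaRect(q); t=np.deg2rad(t)
        if w<h: w,h,t=h,w,t+np.pi/2
        if cv2.contourArea(k)>250 and .35<x<.65 and y<.32: print(np.round([x,y,w,h],4),'axis',round(np.degrees(t)%180,1))
E
python3 - <<'E'
from h import *
boxinfo();plates()
E
```

```text
boxtop ((0.50433349609375, -0.14140647649765015), (0.12296566367149353, 0.15180809795856476), 32.20443344116211) 2077 0.075214125
tab ((0.5046027302742004, -0.18574637174606323), (0.12671998143196106, 0.075809046626091), 7.03422737121582) 202 [ 0.5164052  -0.1924497   0.09936725] 0.10970099
tab dark top ((0.5504340529441833, -0.15035338699817657), (0.02699209377169609, 0.007713013794273138), 30.087766647338867) 51
tab dark scene ((0.5493113398551941, -0.15419819951057434), (0.028503965586423874, 0.007131789345294237), 32.21727752685547) 61
[ 0.3784 -0.3997  0.0815  0.0484] axis 69.7
[0.4344 0.0094 0.062  0.0425] axis 175.7
[0.5599 0.1364 0.0658 0.0437] axis 171.7
[ 0.5463 -0.1382  0.1486  0.0495] axis 120.3
[ 0.5216 -0.5388  0.0983  0.0606] axis 175.4
[ 0.6032 -0.441   0.1074  0.0431] axis 106.5
```

arm_command:
  moves:
    - [[0.3,0.5,-2.5,0,-0.08],[0.3,1,-5,0,-0.16],[0.3,1.5,-7.5,0,-0.24],[0.3,2,-10,0,-0.32],[0.3,2.5,-12.5,0,-0.4]]

```text
clock: 15.9
eef_pos: [0.4981, 0.1065, 0.1956]
ee_rot: [0.962, 0.273, 0.0, -0.0]
force: [0.3, 0.0, -0.0]
gripper_width: 0.0572
finger_force: 0.0
```

```bash
python3 - <<'E'
from h import *
st()
a=np.radians(31.5); xb=np.array([np.cos(a),np.sin(a)]); yb=np.array([-xb[1],xb[0]]); C=np.array([.5225,-.1315])
p=np.vstack([cloud(dict(np.load(f+'0.npz'))).reshape(-1,3) for f in 'ts'])
q=np.c_[(p[:,:2]-C)@xb,(p[:,:2]-C)@yb]
for y in np.arange(-.2,.16,.02):
    print(round(y,2),[ (lambda t: round(float(np.percentile(t,98)),3) if len(t)>2 else None)(p[(abs(q[:,1]-y)<.01)&(abs(q[:,0]-x)<.01),2]) for x in np.arange(-.06,.1,.02)])
E
```

```text
t15.9 pos [0.4981 0.1065 0.1956] close-ang 121.6 F [ 0.3  0.  -0. ] w 0.0572 ff 0.0 j6 1.09
-0.2 [0.034, 0.029, 0.026, 0.144, 0.197, 0.211, 0.216, 0.281]
-0.18 [0.031, 0.006, 0.004, 0.157, 0.183, 0.187, 0.057, 0.135]
-0.16 [0.006, 0.004, 0.125, 0.146, 0.154, 0.039, 0.059, 0.058]
-0.14 [0.004, 0.108, 0.124, 0.134, 0.132, 0.006, 0.005, 0.059]
-0.12 [0.004, 0.11, 0.118, 0.117, 0.004, 0.005, 0.005, 0.059]
-0.1 [0.108, 0.111, 0.112, 0.005, 0.005, 0.005, 0.006, 0.005]
-0.08 [0.11, 0.11, 0.078, 0.075, 0.076, 0.076, 0.006, 0.006]
-0.06 [0.111, 0.095, 0.079, 0.081, 0.078, 0.083, 0.005, 0.006]
-0.04 [0.106, 0.076, 0.079, 0.098, 0.099, 0.082, 0.006, 0.006]
-0.02 [0.006, 0.076, 0.078, 0.095, 0.098, 0.082, 0.006, 0.006]
-0.0 [0.005, 0.076, 0.078, 0.082, 0.083, 0.082, 0.006, 0.004]
0.02 [0.005, 0.076, 0.078, 0.084, 0.082, 0.082, 0.007, 0.007]
0.04 [0.005, 0.077, 0.078, 0.081, 0.077, 0.083, 0.005, 0.007]
0.06 [0.079, 0.077, 0.08, 0.083, 0.081, 0.083, 0.006, 0.006]
0.08 [0.085, 0.077, 0.077, 0.078, 0.077, 0.08, 0.007, 0.005]
0.1 [0.083, 0.004, 0.007, 0.006, 0.006, 0.006, 0.006, 0.009]
0.12 [0.077, 0.005, 0.007, 0.006, 0.007, 0.005, 0.007, 0.008]
0.14 [0.052, 0.005, 0.007, 0.009, 0.008, 0.005, 0.005, 0.008]
```

arm_command:
  moves:
    - [[0,0.5,-2.6,0,0],[0,1,-5.2,0,0],[-0.1,1.5,-7.8,0,0],[-0.1,2,-10.4,0,0],[-0.1,2.6,-13,0,0]]

```text
clock: 16.32
eef_pos: [0.5243, -0.0238, 0.1956]
ee_rot: [0.962, 0.274, 0.0, -0.0]
force: [0.3, -0.2, 0.8]
gripper_width: 0.0399
finger_force: 0.0
```

arm_command:
  moves:
    - [[-0.1,0.5,-2.6,0,0],[-0.1,1,-5.2,0,0],[-0.1,1.5,-7.8,-2,0],[-0.1,2,-10.4,-4,0],[-0.1,2.6,-12.9,-6,0]]

```text
clock: 16.73
eef_pos: [0.5511, -0.1531, 0.1352]
ee_rot: [0.962, 0.274, 0.001, 0.0]
force: [0.8, 0.8, 0.2]
gripper_width: 0.0395
finger_force: 0.0
```

arm_command:
  moves:
    - [[-0.1,0,0,-1,0],[-0.1,0,0,-1,0]]

```text
clock: 16.9
eef_pos: [0.5489, -0.1522, 0.123]
ee_rot: [0.962, 0.273, -0.002, -0.002]
force: [0.3, 0.4, -0.7]
gripper_width: 0.0396
finger_force: 0.0
```

```bash
python3 - <<'E'
from h import *
st(); shot('scene','s7',(300,200,440,320),5.5)
E
```

```text
t16.9 pos [ 0.5489 -0.1522  0.123 ] close-ang 121.7 F [ 0.3  0.4 -0.7] w 0.0396 ff 0.0 j6 0.63
```

View pics/s7.png

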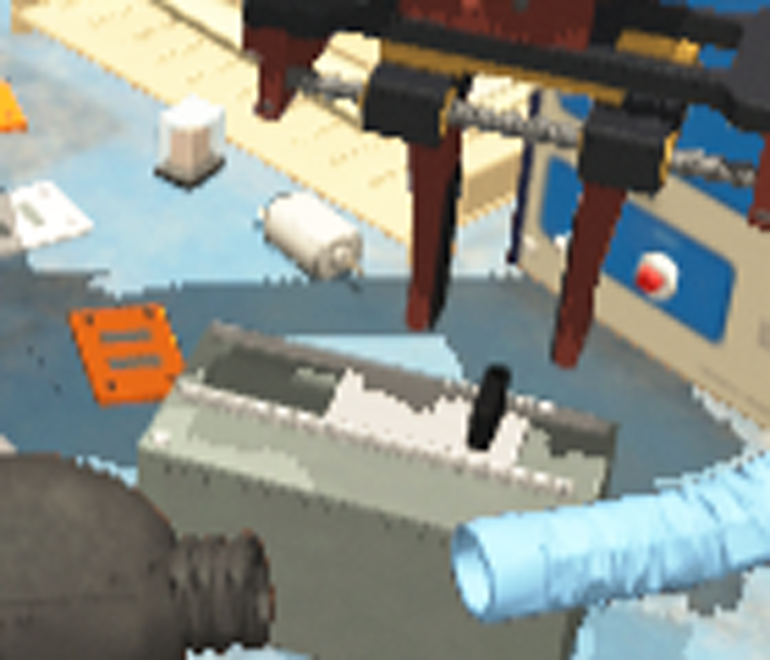

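arm_command:
  moves:
    - [[-0.1,0,0,-1.5,0],[-0.1,0,0,-3,0],[-0.1,0,0,-3.8,0],[-0.1,0,0,-3.8,0],[-1,0,0,-3.8,0]]
  squeeze: 15

```text
clock: 17.37
eef_pos: [0.5498, -0.1518, 0.0883]
ee_rot: [0.962, 0.274, -0.0, -0.0]
force: [-0.9, 0.3, 0.6]
gripper_width: 0.0357
finger_force: 0.0
```

arm_command:
  moves:
    - [[-1,0,0,0,0],[-1,0,0,0,0],[-1,0,0,0,0],[-1,0,0,0,0],[-1,0,0,0,0]]

```text
clock: 17.78
eef_pos: [0.5499, -0.153, 0.0883]
ee_rot: [0.962, 0.273, 0.0, 0.0]
force: [-0.8, 0.1, 3.5]
gripper_width: 0.0076
finger_force: 15.0
```

arm_command:
  moves:
    - [[-1,0.2,-0.3,0,0],[-1,0.4,-0.6,0,0],[-1,0.6,-0.9,0,0],[-1,0.7,-1.2,0,0],[-1,0.7,-1.2,0,0]]

```text
clock: 18.2
eef_pos: [0.558, -0.1659, 0.0883]
ee_rot: [0.962, 0.273, 0.001, 0.001]
force: [1.6, 0.5, 4.5]
gripper_width: 0.0075
finger_force: 15.0
```

arm_command:
  moves:
    - [[-1,0.1,-0.2,0,0],[-1,0.2,-0.35,0,0],[-1,0.2,-0.35,0,0]]

```text
clock: 18.45
eef_pos: [0.5584, -0.1666, 0.0882]
ee_rot: [0.962, 0.272, 0.0, -0.002]
force: [-0.6, 8.1, 10.6]
gripper_width: 0.0084
finger_force: 15.0
```

arm_command:
  moves:
    - [[-1,0.1,-0.2,0,0],[-1,0.2,-0.35,0,0],[-1,0.2,-0.35,0,0]]

```text
clock: 18.7
eef_pos: [0.5584, -0.1667, 0.088]
ee_rot: [0.962, 0.272, -0.001, -0.005]
force: [-2.4, 18.0, 17.0]
gripper_width: 0.008
finger_force: 15.0
```

arm_command:
  moves:
    - [[-1,-0.3,0.5,0,0],[-0.1,-0.3,0.5,0,0],[-0.1,-0.3,0.5,0,0],[-0.1,-0.3,0.5,0,0],[-0.1,-0.3,0.5,0,0]]

```text
clock: 19.12
eef_pos: [0.5573, -0.1672, 0.0874]
ee_rot: [0.962, 0.273, -0.0, -0.0]
force: [0.3, 0.5, 0.3]
gripper_width: 0.0312
finger_force: 0.0
```

arm_command:
  moves:
    - [[-0.1,0,0,2,0],[-0.1,0,0,5,0],[-0.1,0,0,8,0],[-0.1,0,0,11,0],[-0.1,0,0,11,0]]

```text
clock: 19.53
eef_pos: [0.5611, -0.1687, 0.2036]
ee_rot: [0.962, 0.273, 0.004, 0.003]
force: [2.0, 0.1, 0.8]
gripper_width: 0.0396
finger_force: 0.0
```

arm_command:
  moves:
    - [[0.3,-1.8,3,0,0],[0.3,-3.6,6,0,0],[0.3,-5.4,9,0,0],[0.3,-7.2,12,0,0],[0.3,-9,15,0,0]]

```text
clock: 19.95
eef_pos: [0.4663, -0.016, 0.1971]
ee_rot: [0.962, 0.272, -0.0, -0.0]
force: [1.3, -0.2, 0.5]
gripper_width: 0.0569
finger_force: 0.0
```

```bash
python3 - <<'E'
from h import *
st(); shot('top','t1',(340,155,430,240),7); plates(); boxinfo()
E
```

```text
t19.9 pos [ 0.4663 -0.016   0.1971] close-ang 121.6 F [ 1.3 -0.2  0.5] w 0.0569 ff 0.0 j6 0.84
[ 0.3766 -0.4038  0.0964  0.0514] axis 74.1
[ 0.5379 -0.5384  0.1342  0.0625] axis 170.2
[ 0.6032 -0.4415  0.1085  0.0445] axis 106.5
boxtop ((0.4861912131309509, -0.12132064253091812), (0.094482421875, 0.08500880002975464), 78.8958740234375) 601 0.07426417
tab ((0.4380181133747101, -0.1577354371547699), (0.003954807762056589, 0.0015798244858160615), 76.92993927001953) 4 [ 0.43780613 -0.1573309   0.09076504] 0.093704306
tab dark scene ((0.5582388043403625, -0.16627269983291626), (0.03143995255231857, 0.007173329591751099), 31.751340866088867) 61
```

View pics/t1.png

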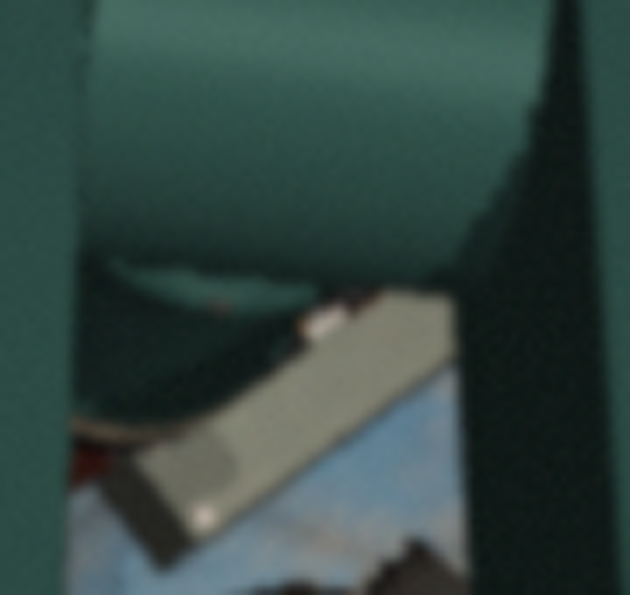

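```bash
python3 - <<'E'
from h import *
a=np.radians(31.5); xb=np.array([np.cos(a),np.sin(a)]); yb=np.array([-xb[1],xb[0]]); C=np.array([.5225,-.1315])
c=env.read_camera('scene'); pc=cloud(c); Ti=np.linalg.inv(c['T'])
def pr(X,Y,z=.075):
    w=np.append(C+X*xb+Y*yb,[z,1]); q=Ti@w; return c['fx']*q[0]/q[2]+c['cx'],c['fy']*q[1]/q[2]+c['cy']
g=cv2.cvtColor(c['frame'],cv2.COLOR_BGR2GRAY).astype(np.float32)
def s(X,Y):
    u,v=pr(X,Y); i,j=int(round(v)),int(round(u)); return int(g[i,j]),round(float(pc[i,j,2])*1000)
for X in (.008,.012,.016): print('X',X,[(y,)+s(X,y/1000) for y in range(-8,80,4)])
for Y in (.025,.045): print('Y',Y,[(x,)+s(x/1000,Y) for x in range(-20,42,2)])
# short plates
hsv=cv2.cvtColor(c['frame'],cv2.COLOR_BGR2HSV); m=((hsv[...,1]<60)&(hsv[...,2]>120)&(pc[...,2]>0)&(pc[...,2]<.012)&(pc[...,0]>.38)&(pc[...,0]<.62)&(abs(pc[...,1]-.1)<.15)).astype(np.uint8)
m=cv2.morphologyEx(m,cv2.MORPH_CLOSE,np.ones((5,5)))
for k in cv2.findContours(m,0,2)[0]:
    if cv2.contourArea(k)>60:
        q=np.array([Z(c,x,y,.006)[:2] for x,y in k[:,0]],np.float32); print(cv2.contourArea(k),cv2.minAreaRect(q))
E
```

```text
X 0.008 [(-8, 246, 79), (-4, 247, 78), (0, 246, 81), (4, 246, 79), (8, 198, 75), (12, 82, 49), (16, 82, 52), (20, 83, 51), (24, 83, 53), (28, 82, 52), (32, 84, 53), (36, 83, 50), (40, 84, 53), (44, 85, 51), (48, 84, 52), (52, 84, 53), (56, 83, 51), (60, 86, 53), (64, 78, 53), (68, 162, 75), (72, 164, 75), (76, 130, 4)]
X 0.012 [(-8, 246, 79), (-4, 246, 78), (0, 245, 81), (4, 243, 78), (8, 198, 73), (12, 82, 53), (16, 83, 54), (20, 82, 57), (24, 83, 56), (28, 84, 57), (32, 82, 56), (36, 88, 58), (40, 84, 56), (44, 86, 58), (48, 84, 56), (52, 86, 58), (56, 84, 56), (60, 86, 58), (64, 84, 54), (68, 162, 76), (72, 167, 75), (76, 109, 0)]
X 0.016 [(-8, 245, 78), (-4, 246, 80), (0, 245, 79), (4, 248, 78), (8, 199, 75), (12, 95, 58), (16, 83, 57), (20, 96, 60), (24, 89, 60), (28, 95, 58), (32, 90, 57), (36, 98, 59), (40, 90, 58), (44, 97, 59), (48, 83, 56), (52, 97, 61), (56, 90, 57), (60, 98, 57), (64, 89, 58), (68, 149, 74), (72, 165, 74), (76, 128, 1)]
Y 0.025 [(-20, 197, 76), (-18, 197, 76), (-16, 196, 75), (-14, 195, 75), (-12, 195, 75), (-10, 163, 74), (-8, 163, 74), (-6, 150, 77), (-
[... 325 characters left out ...]
 82)]
Y 0.045 [(-20, 198, 73), (-18, 189, 75), (-16, 198, 74), (-14, 198, 74), (-12, 190, 74), (-10, 189, 72), (-8, 163, 74), (-6, 182, 78), (-4, 194, 79), (-2, 241, 81), (0, 241, 81), (2, 104, 49), (4, 104, 49), (6, 84, 50), (8, 83, 52), (10, 85, 54), (12, 86, 56), (14, 86, 56), (16, 97, 59), (18, 97, 59), (20, 127, 72), (22, 196, 77), (24, 196, 77), (26, 184, 74), (28, 188, 74), (30, 164, 75), (32, 164, 75), (34, 171, 76), (36, 182, 77), (38, 204, 81), (40, 204, 81)]
342.0 ((0.41624122858047485, 0.03467946872115135), (0.04411272704601288, 0.11471877992153168), 55.96392059326172)
1598.5 ((0.5445725917816162, 0.18068231642246246), (0.1525690257549286, 0.23855704069137573), 43.83152770996094)
```

arm_command:
  moves:
    - [[0.3,1.2,3,0,-0.12],[0.3,2.4,6,0,-0.24],[0.3,3.6,9,0,-0.36],[0.3,4.8,12,0,-0.48],[0.3,6,15,0,-0.6]]

```text
clock: 20.67
eef_pos: [0.5297, 0.1334, 0.1975]
ee_rot: [1.0, -0.028, 0.0, 0.0]
force: [-0.2, -0.2, -0.3]
gripper_width: 0.0572
finger_force: 0.0
```

arm_command:
  moves:
    - [[0.3,0.3,0.7,-3,-0.095],[0.3,0.3,0.7,-6,-0.095],[0.3,0.3,0.7,-9,-0.095],[0.3,0.3,0.7,-12,-0.095],[0.3,0.3,0.7,-15,-0.095]]

```text
clock: 21.08
eef_pos: [0.5322, 0.1392, 0.0461]
ee_rot: [0.997, -0.072, 0.001, -0.0]
force: [-0.1, -1.0, 0.3]
gripper_width: 0.0569
finger_force: 0.0
```

arm_command:
  moves:
    - [[0.3,0,0,0,0],[0.3,0,0,0,0]]

```text
clock: 21.25
eef_pos: [0.5302, 0.1391, 0.0463]
ee_rot: [0.997, -0.072, -0.002, 0.0]
force: [-0.1, -0.2, 0.4]
gripper_width: 0.0572
finger_force: 0.0
```

```bash
python3 - <<'E'
from h import *
st()
c=env.read_camera('scene');pc=cloud(c);f=c['frame'].astype(int)
k=(f.min(2)>150)&(f.max(2)-f.min(2)<45)&(abs(pc[...,2]-.006)<.006)&(abs(pc[...,0]-.56)<.06)&(abs(pc[...,1]-.1365)<.06)
p=pc[k]; print(len(p),np.percentile(p,[2,50,98],axis=0)[:,:2],cv2.minAreaRect(np.ascontiguousarray(p[:,:2].astype(np.float32))))
E
```

```text
t21.2 pos [0.5302 0.1391 0.0463] close-ang 81.8 F [-0.1 -0.2  0.4] w 0.0572 ff 0.0 j6 1.84
164 [[0.51525141 0.08438837]
 [0.5835158  0.1194593 ]
 [0.61857747 0.14890582]] ((0.56474369764328, 0.11769261956214905), (0.10938248783349991, 0.07247696816921234), 1.5477871894836426)
```

arm_command:
  moves:
    - [[0.3,-0.2,0.2,-1.5,0],[0.3,-0.2,0.2,-3,0],[0.3,-0.2,0.2,-4.3,0],[0.3,-0.2,0.2,-4.3,0],[0.3,-0.2,0.2,-4.3,0]]

```text
clock: 21.72
eef_pos: [0.53, 0.142, 0.0062]
ee_rot: [0.997, -0.071, 0.001, -0.0]
force: [0.6, -0.1, 0.4]
gripper_width: 0.0569
finger_force: 0.0
```

arm_command:
  moves:
    - [[-0.5,0,0,0,0],[-0.5,0,0,0,0],[-0.5,0,0,0,0],[-0.5,0,0,0,0],[-0.5,0,0,0,0]]
  squeeze: 3

```text
clock: 22.13
eef_pos: [0.5296, 0.1422, 0.0056]
ee_rot: [0.997, -0.071, 0.001, -0.0]
force: [0.8, -0.5, 4.3]
gripper_width: 0.0395
finger_force: 3.0
```

arm_command:
  moves:
    - [[0,0,0,0,0],[0,0,0,-0.3,0],[0,0,0,-0.3,0],[-0.5,0,0,-0.3,0],[-0.5,0,0,-0.3,0]]

```text
clock: 22.55
eef_pos: [0.5282, 0.1421, 0.0014]
ee_rot: [0.997, -0.071, -0.0, 0.0]
force: [1.0, 0.0, 0.8]
gripper_width: 0.0405
finger_force: 3.0
```

arm_command:
  moves:
    - [[-0.5,0,0,0,0],[-0.5,0,0,0,0],[-0.5,0,0,0,0]]

```text
clock: 22.8
eef_pos: [0.5285, 0.1422, 0.0017]
ee_rot: [0.997, -0.071, -0.0, -0.0]
force: [-0.5, -0.1, -0.6]
gripper_width: 0.0396
finger_force: 3.0
```

arm_command:
  moves:
    - [[-0.5,0,0,1,0],[-0.5,0,0,3,0],[-0.5,0,0,6,0],[-0.5,0,0,10,0],[-0.5,0,0,14,0]]

```text
clock: 23.22
eef_pos: [0.5275, 0.142, 0.1433]
ee_rot: [0.997, -0.071, -0.001, 0.0]
force: [0.6, 0.5, -0.8]
gripper_width: 0.04
finger_force: 3.0
```

arm_command:
  moves:
    - [[-0.5,0,0,2,0],[-0.5,0,0,3,0],[-0.5,0,0,4,0],[-0.5,0,0,4,0]]

```text
clock: 23.55
eef_pos: [0.5291, 0.1422, 0.1831]
ee_rot: [0.997, -0.071, 0.001, -0.0]
force: [-0.2, -0.2, 0.2]
gripper_width: 0.0399
finger_force: 3.0
```

```bash
python3 - <<'E'
from h import *
hang('scene')
E
```

```text
t23.6 pos [0.5284 0.1421 0.1817] close-ang 81.8 F [-0.4  0.8  0.1] w 0.0400 ff 3.0 j6 1.85
-0.03 7 [ 49. -26.] [9. 4.]
-0.02 29 [ 41. -24.] [25. 37.]
-0.01 28 [ 26. -22.] [25. 27.]
-0.00 7 [6. 7.] [16. 39.]
0.01 3 [ 6. 12.] [4. 5.]
```

arm_command:
  moves:
    - [[-0.5,0,0,4,0],[-0.5,0,0,2,0],[-0.5,0,0,0,0],[-0.5,0,0,4,0],[-0.5,0,0,4,0]]

```text
clock: 24.02
eef_pos: [0.5287, 0.1422, 0.2222]
ee_rot: [0.997, -0.071, -0.001, 0.0]
force: [1.0, 0.4, 0.0]
gripper_width: 0.0398
finger_force: 3.0
```

arm_command:
  moves:
    - [[-0.5,0,0,-2,0],[-0.5,0,0,-4,0],[-0.5,0,0,0,0],[-0.5,0,0,0,0],[-0.5,0,0,0,0]]

```text
clock: 24.43
eef_pos: [0.5294, 0.1422, 0.2216]
ee_rot: [0.997, -0.071, 0.001, -0.0]
force: [-0.4, -0.3, -0.6]
gripper_width: 0.0396
finger_force: 3.0
```

```bash
python3 - <<'E'
from h import *
hang('scene')
E
```

```text
t24.5 pos [0.5287 0.1422 0.221 ] close-ang 81.9 F [ 0.1 -1.5 -0.6] w 0.0402 ff 3.0 j6 1.85
-0.05 34 [ 6. -9.] [ 7. 38.]
-0.04 38 [ 5. -7.] [ 8. 42.]
-0.03 38 [ 5. -5.] [ 7. 40.]
-0.02 32 [  4. -12.] [ 7. 35.]
-0.01 29 [  4. -18.] [ 8. 37.]
-0.00 11 [ 6. 12.] [ 5. 11.]
```

arm_command:
  moves:
    - [[-0.5,-0.2,-2,0,0.1],[-0.5,-0.4,-4,0,0.2],[-0.5,-0.6,-6,0,0.3],[-0.5,-0.8,-8,0,0.4],[-0.5,-1,-10,0,0.5]]
  squeeze: 6

```text
clock: 24.9
eef_pos: [0.5177, 0.0413, 0.2205]
ee_rot: [0.984, 0.181, -0.001, -0.0]
force: [0.8, 0.2, -0.6]
gripper_width: 0.0397
finger_force: 6.0
```

arm_command:
  moves:
    - [[-0.5,-0.2,-2.5,0,0.1],[-0.5,-0.4,-5,0,0.19],[-0.5,-0.6,-8,-1,0.19],[-0.5,-0.9,-11,-2,0.19],[-0.5,-1.2,-13.9,-3,0.19]]

```text
clock: 25.32
eef_pos: [0.5058, -0.0981, 0.1904]
ee_rot: [0.963, 0.271, -0.0, -0.0]
force: [0.4, -0.5, -0.5]
gripper_width: 0.0401
finger_force: 6.0
```

arm_command:
  moves:
    - [[-0.5,0,0,-1,0],[-0.5,0,0,-1,0],[-0.5,0,0,-1,0]]

```text
clock: 25.57
eef_pos: [0.5055, -0.0961, 0.1805]
ee_rot: [0.963, 0.27, -0.001, -0.001]
force: [0.1, 1.4, -0.5]
gripper_width: 0.0397
finger_force: 6.0
```

```bash
cat >> h.py <<'E'
def hb():
    a=np.radians(31.5); xb=np.array([np.cos(a),np.sin(a)]); yb=np.array([-xb[1],xb[0]]); C=np.array([.5128,-.0929])
    c=env.read_camera('scene'); e=env.state()['eef_pos']; st(); print('tcp rel mouth mm',np.round([(e[:2]-C)@xb*1e3,(e[:2]-C)@yb*1e3],1))
    p=cloud(c).reshape(-1,3); f=c['frame'].reshape(-1,3).astype(int)
    r=np.c_[(p[:,:2]-C)@xb,(p[:,:2]-C)@yb,p[:,2]]
    k=(abs(r[:,0])<.05)&(abs(r[:,1])<.03)&(r[:,2]>.086)&(r[:,2]<e[2]+.02)&(f.max(1)-f.min(1)<35)&(f.min(1)>70); r=r[k]*1000
    for z in np.arange(85,e[2]*1000+15,10):
        t=r[abs(r[:,2]-z)<5]
        if len(t)>2: print(int(z),len(t),'x',np.round(np.percentile(t[:,0],[10,50,90])),'y',np.round(np.percentile(t[:,1],[5,95])))
E
python3 - <<'E'
from h import *
hb()
E
```

```text
t25.6 pos [ 0.5062 -0.0959  0.1813] close-ang 121.4 F [0.4 0.  0.4] w 0.0396 ff 6.0 j6 0.70
tcp rel mouth mm [-7.2  0.9]
125 47 x [-5. -3. -1.] y [-19.  18.]
135 93 x [-5. -4. -2.] y [-18.  17.]
145 90 x [-5. -4. -2.] y [-18.  18.]
155 89 x [-7. -5. -3.] y [-18.  18.]
165 100 x [-7. -5. -4.] y [-19.  18.]
175 87 x [-8. -6. -5.] y [-16.  18.]
185 47 x [-8. -6. -4.] y [-15.  18.]
195 4 x [-18.  -7.   2.] y [-21.  29.]
```

arm_command:
  moves:
    - [[-0.5,0,0,-2,0],[-0.5,0,0,-4,0],[-0.5,0,0,-6,0],[-0.5,0,0,-8,0],[-0.5,0,0,-8.8,0]]

```text
clock: 26.03
eef_pos: [0.5057, -0.0951, 0.0922]
ee_rot: [0.962, 0.271, -0.001, -0.001]
force: [-0.1, -0.2, -0.7]
gripper_width: 0.0396
finger_force: 6.0
```

arm_command:
  moves:
    - [[-0.5,0,0,0,0],[-0.2,0,0,0,0],[0.2,0,0,0,0],[0.2,0,0,0,0],[0.2,0,0,0,0]]

```text
clock: 26.45
eef_pos: [0.5075, -0.0971, 0.0949]
ee_rot: [0.963, 0.271, 0.001, 0.001]
force: [-0.5, -0.5, 0.4]
gripper_width: 0.0523
finger_force: 0.0
```

arm_command:
  moves:
    - [[0.2,0,0,0,0],[0.2,0,0,2,0],[0.2,0,0,5,0],[0.2,0,0,8,0],[0.2,0,0,11,0]]

```text
clock: 26.87
eef_pos: [0.5062, -0.0968, 0.2052]
ee_rot: [0.963, 0.27, -0.0, -0.0]
force: [1.0, -0.5, -0.7]
gripper_width: 0.0527
finger_force: 0.0
```

arm_command:
  moves:
    - [[0.3,-1.5,3,0,-0.1],[0.3,-3,6,0,-0.2],[0.3,-4,9,0,-0.3],[0.3,-4.2,12,0,-0.4],[0.3,-4.2,15,0,-0.5]]

```text
clock: 27.28
eef_pos: [0.4634, 0.0542, 0.2043]
ee_rot: [1.0, 0.021, 0.0, -0.0]
force: [0.1, 0.5, -0.4]
gripper_width: 0.0571
finger_force: 0.0
```

```bash
python3 - <<'E'
from h import *
hb(); plates(); shot('scene','s8',(250,190,450,320),3.9)
E
```

```text
t27.3 pos [0.4636 0.0587 0.2044] close-ang 91.9 F [ 0.5  3.2 -0.2] w 0.0568 ff 0.0 j6 1.51
tcp rel mouth mm [ 37.3 154.9]
[ 0.3786 -0.3994  0.083   0.0485] axis 69.0
[0.4558 0.0278 0.0597 0.0402] axis 175.8
[ 0.568  -0.1714  0.0674  0.046 ] axis 123.1
[ 0.5245 -0.5402  0.1     0.0613] axis 179.9
[ 0.6028 -0.4411  0.1074  0.0439] axis 106.5
```

View pics/s8.png

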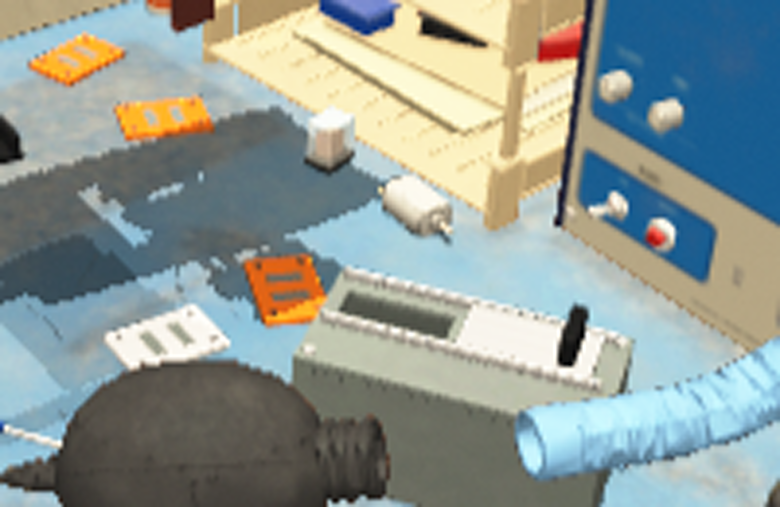

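arm_command:
  moves:
    - [[0.3,1.2,-1.6,-2,-0.05],[0.3,2.3,-3.3,-5,-0.107],[0.3,2.3,-3.3,-9,-0.107],[0.3,2.3,-3.3,-13,-0.107],[0.3,2.3,-3.3,-16,-0.107]]
  squeeze: 3

```text
clock: 27.85
eef_pos: [0.4872, 0.0184, 0.0416]
ee_rot: [1.0, -0.029, -0.0, 0.0]
force: [-0.5, 0.4, -0.4]
gripper_width: 0.0571
finger_force: 0.0
```

arm_command:
  moves:
    - [[0.3,0,0,0,0],[0.3,0,0,0,0],[0.3,0,0,0,0]]

```text
clock: 28.1
eef_pos: [0.4887, 0.0194, 0.045]
ee_rot: [1.0, -0.029, 0.001, 0.0]
force: [0.7, 0.7, 0.8]
gripper_width: 0.057
finger_force: 0.0
```

```bash
python3 - <<'E'
from h import *
st()
E
```

```text
t28.1 pos [0.4887 0.0194 0.045 ] close-ang 86.6 F [0.7 0.7 0.8] w 0.0570 ff 0.0 j6 1.53
```

arm_command:
  moves:
    - [[0.3,-0.1,0.6,-1,-0.014],[0.3,-0.1,0.6,-2.5,-0.014],[0.3,-0.1,0.6,-3.8,-0.014],[0.3,-0.1,0.6,-4.2,-0.014],[0.3,-0.1,0.6,-4.2,-0.014]]

```text
clock: 28.52
eef_pos: [0.4877, 0.0259, 0.0029]
ee_rot: [0.999, -0.036, 0.001, 0.0]
force: [-0.5, -0.2, 0.1]
gripper_width: 0.057
finger_force: 0.0
```

arm_command:
  moves:
    - [[-0.5,0,0,0,0],[-0.5,0,0,0,0],[-0.5,0,0,0,0],[-0.5,0,0,0,0],[-0.5,0,0,0,0]]

```text
clock: 28.93
eef_pos: [0.4875, 0.026, 0.0025]
ee_rot: [0.999, -0.037, 0.001, -0.0]
force: [0.8, 0.8, 4.8]
gripper_width: 0.04
finger_force: 3.0
```

arm_command:
  moves:
    - [[-0.5,0,0,1,0],[-0.5,0,0,4,0],[-0.5,0,0,8,0],[-0.5,0,0,12,0],[-0.5,0,0,16,0]]

```text
clock: 29.35
eef_pos: [0.4853, 0.0263, 0.1638]
ee_rot: [0.999, -0.037, -0.001, -0.0]
force: [1.6, -1.1, -0.5]
gripper_width: 0.0395
finger_force: 3.0
```

arm_command:
  moves:
    - [[-0.5,0,0,2,0],[-0.5,0,0,4,0],[-0.5,0,0,4,0],[-0.5,0,0,4,0]]

```text
clock: 29.68
eef_pos: [0.487, 0.0261, 0.2029]
ee_rot: [0.999, -0.037, 0.001, 0.0]
force: [-0.1, -0.1, -0.0]
gripper_width: 0.0398
finger_force: 3.0
```

```bash
python3 - <<'E'
from h import *
hang('scene')
E
```

```text
t29.7 pos [0.486  0.0262 0.2016] close-ang 85.8 F [0.  0.  0.1] w 0.0394 ff 3.0 j6 1.56
-0.04 38 [-40.   0.] [ 9. 42.]
-0.03 107 [-34.  -1.] [16. 42.]
-0.02 100 [-25.  -2.] [17. 42.]
-0.01 107 [-17.  -2.] [18. 40.]
-0.00 86 [-8.  0.] [26. 49.]
0.01 5 [-2.  7.] [10. 39.]
```

arm_command:
  moves:
    - [[-0.5,0,0,-2,0],[-0.5,0,0,-4,0],[-0.5,0,0,0,0],[-0.5,0,0,0,0],[-0.5,0,0,0,0]]

```text
clock: 30.15
eef_pos: [0.4865, 0.0261, 0.201]
ee_rot: [0.999, -0.037, -0.001, -0.0]
force: [-0.4, -0.1, -1.1]
gripper_width: 0.04
finger_force: 3.0
```

```bash
python3 - <<'E'
from h import *
hang('scene')
E
```

```text
t30.2 pos [0.4859 0.0262 0.2006] close-ang 85.8 F [ 0.3 -0.  -1.1] w 0.0396 ff 3.0 j6 1.56
-0.05 55 [-18.  -3.] [ 8. 41.]
-0.04 65 [-16.  -2.] [10. 41.]
-0.03 70 [-13.  -4.] [ 8. 41.]
-0.02 69 [-11.  -4.] [ 9. 42.]
-0.01 72 [-8. -3.] [ 7. 40.]
-0.00 57 [-5.  3.] [17. 50.]
```

arm_command:
  moves:
    - [[-0.5,0.5,-1.5,0,0.12],[-0.5,1.2,-4,0,0.24],[-0.5,2,-6.5,0,0.36],[-0.5,3,-9,0,0.48],[-0.5,3.8,-11.2,0,0.6]]
  squeeze: 6

```text
clock: 30.62
eef_pos: [0.524, -0.087, 0.2004]
ee_rot: [0.965, 0.263, -0.001, -0.001]
force: [1.1, 0.8, -0.2]
gripper_width: 0.0395
finger_force: 6.0
```

arm_command:
  moves:
    - [[-0.5,0,0,0,0.023],[-0.5,0,0,-2,0.023],[-0.5,0,0,-4,0.023],[-0.5,0,0,-5,0.023],[-0.5,0,0,-5,0.023]]

```text
clock: 31.03
eef_pos: [0.5216, -0.0846, 0.1487]
ee_rot: [0.963, 0.271, -0.003, -0.002]
force: [-0.8, 0.0, -0.1]
gripper_width: 0.0398
finger_force: 6.0
```

```bash
python3 - <<'E'
from h import *
hb()
E
```

```text
t31.1 pos [ 0.5227 -0.0849  0.1502] close-ang 121.5 F [ 0.2 -0.2  0.7] w 0.0397 ff 6.0 j6 0.73
tcp rel mouth mm [12.7  1.6]
95 60 x [-11.  -8.  -6.] y [-16.  20.]
105 101 x [-9. -7. -5.] y [-16.  20.]
115 113 x [-6. -4. -2.] y [-16.  21.]
125 105 x [-3. -1.  1.] y [-16.  20.]
135 112 x [-1.  2.  4.] y [-17.  19.]
145 114 x [2. 4. 6.] y [-16.  20.]
155 37 x [ 5.  7. 11.] y [-14.  19.]
165 4 x [ 3.  4. 16.] y [-26. -18.]
```

arm_command:
  moves:
    - [[-0.5,0.5,0.1,0,0],[-0.5,0.5,0.1,0,0],[-0.5,0.5,0.1,-1,0],[-0.5,0.5,0.1,-2,0],[-0.5,0.5,0.1,-2,0]]

```text
clock: 31.5
eef_pos: [0.5283, -0.0844, 0.13]
ee_rot: [0.962, 0.271, -0.001, -0.001]
force: [-0.5, 0.1, 0.1]
gripper_width: 0.0396
finger_force: 6.0
```

arm_command:
  moves:
    - [[-0.5,-0.2,-0.1,-0.8,0],[-0.5,-0.3,-0.2,-1.5,0],[-0.5,-0.5,-0.3,-2.5,0],[-0.5,-0.7,-0.4,-3.5,0],[-0.5,-0.7,-0.4,-3.6,0]]

```text
clock: 31.92
eef_pos: [0.5238, -0.0886, 0.0952]
ee_rot: [0.963, 0.271, 0.001, -0.0]
force: [2.6, 3.6, 5.4]
gripper_width: 0.0399
finger_force: 6.0
```

```bash
python3 - <<'E'
from h import *
hb()
E
```

```text
t32.0 pos [ 0.5237 -0.0886  0.0954] close-ang 121.4 F [2.1 2.3 3.3] w 0.0399 ff 6.0 j6 0.72
tcp rel mouth mm [11.5 -2.1]
85 55 x [2. 5. 8.] y [-21.  15.]
95 125 x [ 7. 11. 14.] y [-19.  15.]
105 120 x [14. 19. 22.] y [-17.  15.]
```

arm_command:
  moves:
    - [[-0.2,0,0,0,0],[0.2,0,0,0,0],[0.2,0,0,0,0],[0.2,0,0,0,0],[0.2,0,0,0,0]]

```text
clock: 32.38
eef_pos: [0.522, -0.0889, 0.0955]
ee_rot: [0.962, 0.271, -0.001, -0.0]
force: [-0.4, 1.2, -0.1]
gripper_width: 0.0523
finger_force: 0.0
```

```bash
python3 - <<'E'
from h import *
hb()
E
```

```text
t32.4 pos [ 0.5222 -0.0889  0.0956] close-ang 121.5 F [-0.1 -0.5  0.3] w 0.0529 ff 0.0 j6 0.72
tcp rel mouth mm [10.1 -1.5]
85 81 x [19. 24. 30.] y [-21.  15.]
95 132 x [29. 35. 41.] y [-18.  16.]
```

```bash
python3 - <<'E'
from h import *
hb(); hb(); shot('scene','s9',(320,210,420,290),7)
E
```

```text
t32.5 pos [ 0.5223 -0.0889  0.0957] close-ang 121.5 F [ 0.1  0.9 -0.1] w 0.0527 ff 0.0 j6 0.72
tcp rel mouth mm [10.2 -1.5]
85 79 x [20. 25. 30.] y [-20.  16.]
95 132 x [29. 35. 40.] y [-20.  16.]
t32.5 pos [ 0.5223 -0.0889  0.0957] close-ang 121.5 F [-0.3  0.5 -0.3] w 0.0526 ff 0.0 j6 0.72
tcp rel mouth mm [10.2 -1.6]
85 84 x [20. 25. 29.] y [-20.  16.]
95 127 x [29. 35. 41.] y [-19.  16.]
```

View pics/s9.png

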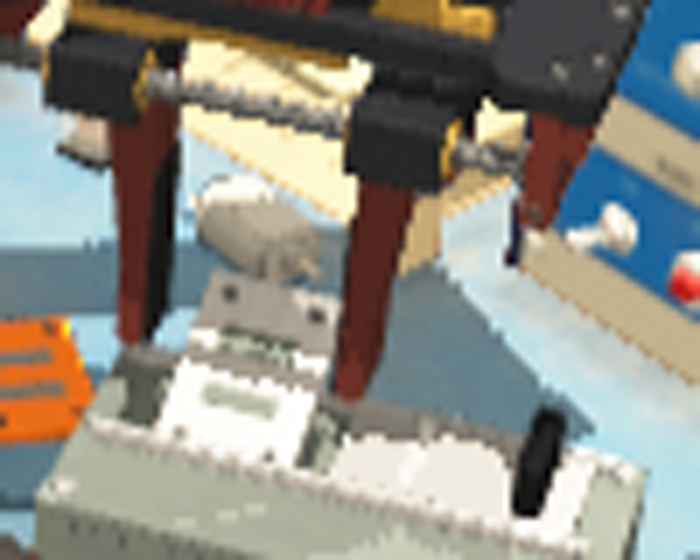

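arm_command:
  moves:
    - [[0.2,1.2,0.7,0,0],[0.2,2.35,1.45,0,0],[0.2,2.35,1.45,-0.5,0],[0.2,2.35,1.45,-0.6,0],[0.2,2.35,1.45,-0.6,0]]
  squeeze: 3

```text
clock: 33.0
eef_pos: [0.5457, -0.0739, 0.089]
ee_rot: [0.962, 0.272, -0.001, -0.0]
force: [-0.4, -0.1, 0.3]
gripper_width: 0.0523
finger_force: 0.0
```

arm_command:
  moves:
    - [[-0.5,0,0,0,0],[-0.5,0,0,0,0],[-0.5,0,0,0,0],[-0.5,0,0,0,0],[-0.5,0,0,0,0]]

```text
clock: 33.42
eef_pos: [0.5459, -0.0745, 0.0898]
ee_rot: [0.962, 0.271, -0.0, -0.0]
force: [-1.0, -0.2, -0.8]
gripper_width: 0.0399
finger_force: 3.0
```

arm_command:
  moves:
    - [[-0.5,0,0,1,0],[-0.5,0,0,3,0],[-0.5,0,0,6,0],[-0.5,0,0,9,0],[-0.5,0,0,9,0]]

```text
clock: 33.83
eef_pos: [0.55, -0.0754, 0.1862]
ee_rot: [0.962, 0.271, 0.004, 0.003]
force: [1.2, 0.2, -0.3]
gripper_width: 0.0398
finger_force: 3.0
```

```bash
python3 - <<'E'
from h import *
hb()
E
```

```text
t33.9 pos [ 0.5489 -0.0751  0.1838] close-ang 121.5 F [-0.2 -0.5  0.1] w 0.0398 ff 3.0 j6 0.76
tcp rel mouth mm [40.1 -3.7]
155 36 x [-4. -2.  1.] y [-25.  12.]
165 179 x [-2.  4. 10.] y [-24.  12.]
175 183 x [11. 18. 24.] y [-24.  12.]
185 179 x [26. 31. 38.] y [-24.  13.]
195 44 x [38. 41. 43.] y [-21.  13.]
```

arm_command:
  moves:
    - [[-0.5,0,0,4,0],[-0.5,0,0,2,0],[-0.5,0,0,0,0],[-0.5,0,0,4,0],[-0.5,0,0,4,0]]

```text
clock: 34.3
eef_pos: [0.5468, -0.0745, 0.2219]
ee_rot: [0.962, 0.271, 0.001, 0.0]
force: [1.3, -0.2, 0.6]
gripper_width: 0.0397
finger_force: 3.0
```

```bash
python3 - <<'E'
from h import *
hb()
E
```

```text
t34.4 pos [ 0.5473 -0.0747  0.2212] close-ang 121.5 F [ 1.1 -0.4  0.1] w 0.0397 ff 3.0 j6 0.76
tcp rel mouth mm [39.  -2.5]
185 112 x [3. 6. 9.] y [-22.  15.]
195 140 x [ 9. 12. 16.] y [-21.  15.]
205 158 x [17. 21. 25.] y [-22.  15.]
215 147 x [25. 29. 33.] y [-21.  14.]
225 120 x [33. 37. 39.] y [-19.  15.]
```

Another shake to get nearer vertical.

arm_command:
  moves:
    - [[-0.5,0,0,-2,0],[-0.5,0,0,-4,0],[-0.5,0,0,0,0],[-0.5,0,0,0,0],[-0.5,0,0,0,0]]

```text
clock: 34.77
eef_pos: [0.5472, -0.0747, 0.2206]
ee_rot: [0.962, 0.271, 0.001, 0.001]
force: [-0.1, 0.2, -0.3]
gripper_width: 0.0402
finger_force: 3.0
```

```bash
python3 - <<'E'
from h import *
hb()
E
```

```text
t34.8 pos [ 0.5465 -0.0745  0.2198] close-ang 121.5 F [ 0.5 -0.5 -1.2] w 0.0402 ff 3.0 j6 0.76
tcp rel mouth mm [38.3 -1.9]
175 46 x [10. 12. 14.] y [-22.  14.]
185 133 x [13. 16. 19.] y [-22.  13.]
195 141 x [19. 22. 25.] y [-22.  14.]
205 126 x [25. 27. 30.] y [-22.  15.]
215 143 x [30. 33. 36.] y [-21.  14.]
225 79 x [35. 38. 40.] y [-19.  15.]
```

arm_command:
  moves:
    - [[-0.5,0,0,-2,0],[-0.5,0,0,-4,0],[-0.5,0,0,0,0],[-0.5,0,0,0,0],[-0.5,0,0,0,0]]

```text
clock: 35.23
eef_pos: [0.5471, -0.0746, 0.2205]
ee_rot: [0.962, 0.271, 0.001, 0.001]
force: [-1.0, -0.1, -1.0]
gripper_width: 0.0397
finger_force: 3.0
```

```bash
python3 - <<'E'
from h import *
hb()
E
```

```text
t35.3 pos [ 0.5464 -0.0744  0.2198] close-ang 121.5 F [ 0.1 -0.1 -0.9] w 0.0399 ff 3.0 j6 0.76
tcp rel mouth mm [38.3 -1.8]
175 84 x [16. 18. 20.] y [-22.  14.]
185 123 x [19. 21. 24.] y [-22.  14.]
195 121 x [23. 26. 28.] y [-21.  15.]
205 128 x [27. 30. 33.] y [-22.  15.]
215 126 x [32. 35. 37.] y [-21.  14.]
225 77 x [36. 38. 40.] y [-18.  15.]
```

arm_command:
  moves:
    - [[-0.5,-1,-0.4,0,0],[-0.5,-1.8,-0.7,-2,0],[-0.5,-1.8,-0.7,-5,0],[-0.5,-1.8,-0.7,-7,0],[-0.5,-1.8,-0.7,-7.5,0]]
  squeeze: 10

```text
clock: 35.7
eef_pos: [0.5241, -0.0808, 0.1412]
ee_rot: [0.962, 0.271, -0.003, -0.002]
force: [-0.5, 0.1, -0.4]
gripper_width: 0.0395
finger_force: 10.0
```

arm_command:
  moves:
    - [[-0.5,0,0,0,0],[-0.5,0,0,0,0]]

```text
clock: 35.87
eef_pos: [0.5279, -0.0815, 0.145]
ee_rot: [0.962, 0.271, -0.0, -0.0]
force: [-0.2, 0.7, 0.5]
gripper_width: 0.0396
finger_force: 10.0
```

```bash
python3 - <<'E'
from h import *
hb()
E
```

```text
t35.9 pos [ 0.5286 -0.0816  0.1457] close-ang 121.5 F [ 0.5 -0.2 -0.7] w 0.0399 ff 10.0 j6 0.74
tcp rel mouth mm [19.4  1.3]
95 24 x [-4. -3. -0.] y [-18.  18.]
105 117 x [-3. -1.  2.] y [-17.  19.]
115 118 x [1. 4. 6.] y [-17.  19.]
125 116 x [ 6.  8. 10.] y [-18.  19.]
135 118 x [10. 12. 15.] y [-18.  19.]
145 117 x [14. 17. 20.] y [-15.  20.]
155 19 x [15. 18. 21.] y [-27.  19.]
```

arm_command:
  moves:
    - [[-0.5,0,0,-0.7,0],[-0.5,0,0,-1.4,0],[-0.5,0,0,-2,0],[-0.5,0,0,-2,0],[-0.5,0,0,-2,0]]

```text
clock: 36.33
eef_pos: [0.5277, -0.0812, 0.1243]
ee_rot: [0.962, 0.272, -0.0, -0.0]
force: [0.5, -0.3, -0.1]
gripper_width: 0.0394
finger_force: 10.0
```

arm_command:
  moves:
    - [[-0.5,-0.2,-0.15,-0.7,0],[-0.5,-0.5,-0.3,-1.4,0],[-0.5,-0.7,-0.45,-2.1,0],[-0.5,-1,-0.6,-2.8,0],[-0.5,-1.2,-0.7,-3.4,0]]

```text
clock: 36.75
eef_pos: [0.5152, -0.0884, 0.0897]
ee_rot: [0.962, 0.271, -0.001, -0.0]
force: [-0.6, -0.5, -0.0]
gripper_width: 0.0394
finger_force: 10.0
```

```bash
python3 - <<'E'
from h import *
hb()
E
```

```text
t36.8 pos [ 0.5141 -0.0883  0.0888] close-ang 121.5 F [-0.4  0.7 -0.8] w 0.0398 ff 10.0 j6 0.72
tcp rel mouth mm [3.5 3.2]
85 46 x [-1.  2.  4.] y [-13.  18.]
95 83 x [1. 4. 7.] y [-13.  19.]
```

arm_command:
  moves:
    - [[-0.2,0,0,0,0],[0.2,0,0,0,0],[0.2,0,0,0,0],[0.2,0,0,0,0],[0.2,0,0,0,0]]

```text
clock: 37.22
eef_pos: [0.5165, -0.0884, 0.0911]
ee_rot: [0.962, 0.272, 0.0, 0.0]
force: [0.1, 0.5, -0.1]
gripper_width: 0.0527
finger_force: 0.0
```

arm_command:
  moves:
    - [[0.2,0,0,0,0],[0.2,0,0,2,0],[0.2,0,0,4,0],[0.2,0,0,6,0],[0.2,0,0,6,0]]

```text
clock: 37.63
eef_pos: [0.5187, -0.0891, 0.1543]
ee_rot: [0.962, 0.272, 0.003, 0.002]
force: [-0.4, 0.9, 0.3]
gripper_width: 0.0526
finger_force: 0.0
```

```bash
python3 - <<'E'
from h import *
hb()
a=np.radians(31.5); xb=np.array([np.cos(a),np.sin(a)]); yb=np.array([-xb[1],xb[0]]); C=np.array([.5128,-.0929])
c=env.read_camera('scene'); p=cloud(c).reshape(-1,3); f=c['frame'].reshape(-1,3).min(1)
r=np.c_[(p[:,:2]-C)@xb,(p[:,:2]-C)@yb,p[:,2]]*1000
k=(abs(r[:,0])<12)&(abs(r[:,1])<25)&(r[:,2]<110)
print(np.histogram(r[k,2],bins=range(0,111,10)), 'bright hole pts',np.sum(k&(r[:,2]<70)&(f>120)))
E
```

```text
t37.7 pos [ 0.5178 -0.0888  0.1527] close-ang 121.5 F [ 0.1 -0.1  0.4] w 0.0528 ff 0.0 j6 0.72
tcp rel mouth mm [6.4 0.9]
165 3 x [-3. -2. -1.] y [-27. -27.]
(array([ 0,  0,  0,  0,  0,  0,  0, 42,  0,  0,  0]), array([  0,  10,  20,  30,  40,  50,  60,  70,  80,  90, 100, 110])) bright hole pts 0
```

arm_command:
  moves:
    - [[-0.1,1,-1.9,0,0],[-0.1,2,-3.8,0,0],[-0.1,3,-5.7,0,0],[-0.1,4,-7.7,0,0],[-0.1,4,-7.7,-1,0]]
  squeeze: 15

```text
clock: 38.15
eef_pos: [0.5591, -0.1692, 0.141]
ee_rot: [0.963, 0.271, 0.002, 0.002]
force: [0.3, -1.2, -0.2]
gripper_width: 0.0397
finger_force: 0.0
```

arm_command:
  moves:
    - [[-0.1,0,0,-1,0],[-0.1,0,0,-2,0],[-0.1,0,0,-2,0],[-0.1,0,0,-2,0]]

```text
clock: 38.48
eef_pos: [0.5543, -0.1638, 0.1192]
ee_rot: [0.962, 0.272, -0.001, -0.001]
force: [0.5, -0.4, 0.1]
gripper_width: 0.0398
finger_force: 0.0
```

```bash
python3 - <<'E'
from h import *
st()
E
```

```text
t38.5 pos [ 0.5543 -0.1638  0.1192] close-ang 121.5 F [ 0.5 -0.4  0.1] w 0.0398 ff 0.0 j6 0.61
```

arm_command:
  moves:
    - [[-0.1,0.3,-0.2,-1,0],[-0.1,0.3,-0.2,-2.2,0],[-0.1,0.3,-0.2,-3.2,0],[-0.1,0.3,-0.2,-3.2,0],[-1,0.3,-0.2,-3.2,0]]

```text
clock: 38.9
eef_pos: [0.5586, -0.1669, 0.0881]
ee_rot: [0.962, 0.272, -0.001, -0.001]
force: [-0.4, -0.2, 0.3]
gripper_width: 0.0359
finger_force: 0.0
```

arm_command:
  moves:
    - [[-1,0,0,0,0],[-1,0,0,0,0],[-1,0,0,0,0],[-1,0,0,0,0],[-1,0,0,0,0]]

```text
clock: 39.32
eef_pos: [0.5586, -0.1663, 0.0892]
ee_rot: [0.962, 0.271, -0.0, -0.001]
force: [0.0, 4.4, 3.2]
gripper_width: 0.0081
finger_force: 15.0
```

arm_command:
  moves:
    - [[-1,-0.5,0.9,0,0],[-1,-1,1.7,0,0],[-1,-1.6,2.6,0,0],[-1,-2.1,3.4,0,0],[-1,-2.6,4.3,0,0]]

```text
clock: 39.73
eef_pos: [0.5319, -0.1239, 0.0892]
ee_rot: [0.962, 0.272, -0.0, 0.0]
force: [-4.2, -4.4, 7.2]
gripper_width: 0.0074
finger_force: 15.0
```

arm_command:
  moves:
    - [[-1,-0.2,0.4,0,0],[-1,-0.5,0.8,0,0],[-1,-0.7,1.1,0,0],[-1,-0.7,1.2,0,0],[-1,-0.7,1.2,0,0]]

```text
clock: 40.15
eef_pos: [0.524, -0.1115, 0.0891]
ee_rot: [0.962, 0.272, -0.001, -0.0]
force: [-5.4, -2.9, 9.0]
gripper_width: 0.0083
finger_force: 15.0
```

arm_command:
  moves:
    - [[-1,-0.1,0.2,0,0],[-1,-0.15,0.3,0,0],[-1,-0.15,0.3,0,0]]

```text
clock: 40.4
eef_pos: [0.5224, -0.1088, 0.0892]
ee_rot: [0.962, 0.272, -0.001, -0.0]
force: [-5.2, -4.4, 9.6]
gripper_width: 0.0078
finger_force: 15.0
```

arm_command:
  moves:
    - [[-1,-0.1,0.2,0,0],[-1,-0.15,0.3,0,0],[-1,-0.15,0.3,0,0]]

```text
clock: 40.65
eef_pos: [0.5223, -0.1085, 0.0893]
ee_rot: [0.962, 0.273, -0.001, 0.002]
force: [-4.9, -13.3, 4.1]
gripper_width: 0.0078
finger_force: 15.0
```

arm_command:
  moves:
    - [[-1,-0.1,0.2,0,0],[-1,-0.15,0.3,0,0],[-1,-0.15,0.3,0,0]]

```text
clock: 40.9
eef_pos: [0.5224, -0.1083, 0.0894]
ee_rot: [0.962, 0.273, -0.0, 0.005]
force: [-2.6, -23.4, -0.7]
gripper_width: 0.0078
finger_force: 14.9
```

arm_command:
  moves:
    - [[-1,0.15,-0.3,0,0],[-1,0.15,-0.3,0,0],[-0.3,0.2,-0.4,0,0],[-0.3,0.2,-0.4,0,0],[-0.3,0.2,-0.4,0,0]]

```text
clock: 41.32
eef_pos: [0.5232, -0.1063, 0.0886]
ee_rot: [0.962, 0.271, 0.0, -0.001]
force: [-0.1, 0.4, -0.8]
gripper_width: 0.0242
finger_force: 0.0
```

arm_command:
  moves:
    - [[-0.3,0,0,2,0],[-0.3,0,0,5,0],[-0.3,0,0,8,0],[-0.3,0,0,11,0],[-0.3,0,0,13,0]]

```text
clock: 41.73
eef_pos: [0.5243, -0.1066, 0.2213]
ee_rot: [0.962, 0.272, 0.001, 0.0]
force: [1.5, 0.2, 0.2]
gripper_width: 0.0308
finger_force: 0.0
```

arm_command:
  moves:
    - [[-0.3,-1,3,0,0],[-0.3,-2,6,0,0],[-0.3,-3,9,0,0],[-0.3,-4,12,0,0],[-0.3,-5,15,0,0]]

```text
clock: 42.15
eef_pos: [0.4724, 0.0447, 0.2186]
ee_rot: [0.962, 0.271, 0.0, -0.001]
force: [0.6, 0.9, 0.2]
gripper_width: 0.0311
finger_force: 0.0
```

arm_command:
  moves:
    - [[-0.3,0,2,0,0],[-0.3,0,4,0,0],[-0.3,0,6,0,0],[-0.3,0,8,0,0],[-0.3,0,8,0,0]]

```text
clock: 42.57
eef_pos: [0.4728, 0.1261, 0.2186]
ee_rot: [0.962, 0.273, 0.0, -0.001]
force: [-0.1, 0.0, -0.4]
gripper_width: 0.0305
finger_force: 0.0
```

```bash
python3 - <<'E'
from h import *
st()
a=np.radians(31.5); xb=np.array([np.cos(a),np.sin(a)]); yb=np.array([-xb[1],xb[0]]); C=np.array([.5128,-.0929])
c=env.read_camera('scene'); pc=cloud(c).astype(np.float32); p=pc.reshape(-1,3); f=c['frame'].reshape(-1,3).astype(int)
r=np.c_[(p[:,:2]-C)@xb,(p[:,:2]-C)@yb,p[:,2]]*1000
k=(f.max(1)<70)&(abs(r[:,0])<30)&(abs(r[:,1])<100)&(r[:,2]>84)&(r[:,2]<105); t=p[k]
print('tab',cv2.minAreaRect(np.ascontiguousarray(t[:,:2])),len(t))
k=(abs(r[:,0])<9)&(abs(r[:,1])<27); print('slot z',np.percentile(r[k,2],[1,10,50]))
k=(abs(r[:,0])<9)&(r[:,1]>20)&(r[:,1]<45)&(r[:,2]>70)&(f.min(1)>200); print('shutter +y edge',r[k,1].max())
O=np.array([.4645,.3117]);u=np.array([.118,.993]);v=np.array([-.993,.118])
r=np.c_[(p[:,:2]-O)@u,(p[:,:2]-O)@v,p[:,2]]*1000
k=(abs(r[:,1])<22)&(r[:,0]>-70)&(r[:,0]<110)&(r[:,2]>15)&(r[:,2]<100)&(f.min(1)>70)&(f.max(1)-f.min(1)<35)
b=r[k,0]-(r[k,2]-8)/1.428; print(np.histogram(b,bins=np.arange(-70,80,10))[0]); plates()
E
```

```text
t42.6 pos [0.4728 0.1261 0.2186] close-ang 121.7 F [-0.1  0.  -0.4] w 0.0305 ff 0.0 j6 1.13
tab ((0.5219351649284363, -0.11115026473999023), (0.027922354638576508, 0.0071629490703344345), 33.047603607177734) 59
slot z [77.04722017 77.89058909 79.13206145]
shutter +y edge 32.537439467204216
[ 15 120 334   2   0   6   3  53 203   3  31 101   2   0]
[ 0.3786 -0.3994  0.0828  0.0485] axis 68.8
[ 0.5243 -0.5401  0.1     0.0612] axis 179.6
[ 0.5489 -0.1389  0.1509  0.0503] axis 122.1
[ 0.6028 -0.4411  0.1074  0.0439] axis 106.5
[ 0.63   -0.0461  0.1158  0.0404] axis 11.3
```

arm_command:
  moves:
    - [[-1,0.7,-2.7,0,0],[-1,1.4,-5.4,0,0],[-1,2,-8,0,0],[-1,2.7,-10.7,0,0],[-1,3.4,-13.3,0,0]]

```text
clock: 43.08
eef_pos: [0.5072, -0.0126, 0.2187]
ee_rot: [0.963, 0.271, -0.0, -0.0]
force: [0.2, -0.0, 0.4]
gripper_width: 0.002
finger_force: 0.0
```

arm_command:
  moves:
    - [[-1,0.7,-2.7,0,0],[-1,1.4,-5.4,0,0],[-1,2,-8,0,0],[-1,2.7,-10.7,0,0],[-1,3.4,-13.3,0,0]]

```text
clock: 43.5
eef_pos: [0.541, -0.1458, 0.2186]
ee_rot: [0.963, 0.271, -0.0, -0.0]
force: [0.1, -0.7, -0.4]
gripper_width: 0.0007
finger_force: 0.0
```

arm_command:
  moves:
    - [[-1,0,0,-3,0],[-1,0,0,-6,0],[-1,0,0,-9,0],[-1,0,0,-12,0],[-1,0,0,-12.8,0]]

```text
clock: 43.92
eef_pos: [0.5379, -0.1433, 0.0867]
ee_rot: [0.963, 0.271, -0.003, -0.002]
force: [-0.4, 1.3, 0.6]
gripper_width: 0.0007
finger_force: 0.0
```

arm_command:
  moves:
    - [[-1,-0.2,0.3,0,0],[-1,-0.4,0.6,0,0],[-1,-0.5,0.9,0,0],[-1,-0.6,1,0,0]]

```text
clock: 44.25
eef_pos: [0.5366, -0.1333, 0.0926]
ee_rot: [0.962, 0.272, 0.001, 0.001]
force: [-0.0, 0.8, 0.3]
gripper_width: 0.0003
finger_force: 0.0
```

arm_command:
  moves:
    - [[-1,-0.2,0.3,-0.2,0],[-1,-0.3,0.5,-0.2,0],[-1,-0.3,0.5,-0.2,0]]

```text
clock: 44.5
eef_pos: [0.5325, -0.1278, 0.0893]
ee_rot: [0.962, 0.272, 0.0, 0.0]
force: [0.1, -0.1, -0.1]
gripper_width: 0.0003
finger_force: 0.0
```

arm_command:
  moves:
    - [[-1,-0.2,0.3,0,0],[-1,-0.3,0.5,0,0],[-1,-0.3,0.5,0,0]]

```text
clock: 44.75
eef_pos: [0.5292, -0.1229, 0.0888]
ee_rot: [0.962, 0.272, -0.0, -0.0]
force: [0.2, 0.1, 0.5]
gripper_width: 0.0005
finger_force: 0.0
```

arm_command:
  moves:
    - [[-1,-0.1,0.2,0,0],[-1,-0.2,0.3,0,0],[-1,-0.2,0.3,0,0]]

```text
clock: 45.0
eef_pos: [0.5282, -0.1207, 0.0889]
ee_rot: [0.962, 0.272, 0.0, 0.0]
force: [1.0, -1.3, -0.9]
gripper_width: 0.0003
finger_force: 0.9
```

arm_command:
  moves:
    - [[-1,-0.1,0.2,0,0],[-1,-0.15,0.25,0,0],[-1,-0.15,0.25,0,0]]

```text
clock: 45.25
eef_pos: [0.5282, -0.1204, 0.0891]
ee_rot: [0.962, 0.272, 0.001, 0.003]
force: [3.4, -9.0, -4.4]
gripper_width: 0.0003
finger_force: 4.6
```

arm_command:
  moves:
    - [[-1,-0.1,0.2,0,0],[-1,-0.15,0.25,0,0],[-1,-0.15,0.25,0,0]]

```text
clock: 45.5
eef_pos: [0.5283, -0.1201, 0.0894]
ee_rot: [0.962, 0.272, 0.002, 0.005]
force: [4.8, -16.8, -8.2]
gripper_width: 0.0003
finger_force: 8.1
```

arm_command:
  moves:
    - [[-1,0.4,-0.7,0,0],[-1,0.8,-1.4,0,0],[-1,0.8,-1.4,2,0],[-1,0.8,-1.4,5,0],[-1,0.8,-1.4,8,0]]

```text
clock: 45.92
eef_pos: [0.5313, -0.1289, 0.1686]
ee_rot: [0.963, 0.271, -0.002, -0.002]
force: [0.6, -0.0, -0.1]
gripper_width: 0.0004
finger_force: 0.0
```

arm_command:
  moves:
    - [[-1,0,0,3,0],[-1,-1,3,4,0],[-1,-2,6,4,0],[-1,-3,9,4,0],[-1,-3,9,4,0]]

```text
clock: 46.33
eef_pos: [0.4994, -0.0349, 0.2087]
ee_rot: [0.962, 0.272, -0.001, -0.002]
force: [-0.3, 0.3, 0.2]
gripper_width: 0.0005
finger_force: 0.0
```

```bash
python3 - <<'E'
from h import *
st(); print(env.job_done())
E
```

```text
t46.3 pos [ 0.4994 -0.0349  0.2087] close-ang 121.6 F [-0.3  0.3  0.2] w 0.0005 ff 0.0 j6 0.81
the job is handed in; nothing more can be done
None
```

I handed the job in at 46 s: both long plates stand home in slots 1 and 3, the plate already in slot 4 was left there, both white short plates are posted, and the shutter is closed against its stop; no verdict was returned.

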